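# Change the specimen under the stereo microscope

### The job

Swap the square pot and the tall round jar: one stands on the round glass of the microscope's light base and the other in one of the four places of the aluminium temperature block, and each must end where the other was, upright, the one on the middle of the glass and the other flat in about the middle of the place left free. All four places are taken, so one pot has to wait on a free spot meanwhile; keep both pots upright, set them down without dropping them, and leave every other thing where it stands.

Things in the scene. Friction and masses are not known exactly. Their poses are not given: they have to be found in the camera images.
- light_base: slim white light base, fixed: slab 260 mm (x) by 220 mm (y), top 22 mm above the bench, white round glass 104 mm across with a dark ring, flush in its middle. Origin: centre of underside; z up; -x edge faces the robot, more or less. Two gooseneck lamps on its rear corners (feet at x 112, y +-90 mm) reach in no further than x 90, y +-65 mm, up to 220 mm above the bench; knob 9 mm high at x -108, y 85 mm
- glass (a point): centre of the round glass, on its upper face, 22 mm above the bench; axes as the light base's. Round about stand fixed things: at the left, beyond y 0.45 m, a microscope on a boom stand 430 mm tall (its head swung out to the left); at the right, beyond y -0.55 m, and behind, beyond x 0.75 m, equipment up to 160 mm tall
- block: aluminium temperature block, fixed: slab 206 by 206 mm, top 22 mm above the bench; walls 4 mm thick, 6 mm high (tops 28 mm above the bench) form a rim and a cross: four square places, 2 by 2, centres 96 mm apart, about 95 mm clear inside. Origin: centre of its underside; z up; sides along its x and y
- place0 (a point): centre of the floor of one of the block's four places (at block x -48 mm, y +48 mm), 22 mm above the bench; axes as the block's
- place1 (a point): centre of the floor of one of the block's four places (at block x +48 mm, y +48 mm), 22 mm above the bench; axes as the block's
- place2 (a point): centre of the floor of one of the block's four places (at block x +48 mm, y -48 mm), 22 mm above the bench; axes as the block's
- place3 (a point): centre of the floor of one of the block's four places (at block x -48 mm, y -48 mm), 22 mm above the bench; axes as the block's
- square_pot_mid (a point): the square pot: white, 46 by 46 mm with a black lid 48 by 48 mm (upper 11 mm), 38 mm tall, 60 to 140 g; lids are fast. It starts either near the middle of the glass or in one of the block's places. Point: its centre, 19 mm above its underside; z up; x and y square to its faces
- tall_jar_mid (a point): the tall round jar: white body 44 mm across, ribbed black lid 48 mm across (upper 16 mm), 56 mm tall, 70 to 150 g; lid fast. It starts in the other of those two positions. Point: its centre, 28 mm above its underside; z up
- dish_a_mid (a point): low round white dish with black lid, 57 mm across, 22 mm tall, standing in a place of the block; stays. Point: its centre
- dish_b_mid (a point): a second dish like it; stays. Point: its centre
- vial_mid (a point): slim round vial, white with black lid, 29 mm across, 40 mm tall, standing in a place of the block; stays. Point: its centre
- dropper_mid (a point): amber dropper bottle, 30 mm across, 78 mm tall, on the bench between light base and block; stays. Point: its centre, 39 mm up
- objective_mid (a point): microscope objective standing on its black cap on the front of the light base, 35 mm across, 56 mm tall; stays. Point: its centre, 28 mm up
- slide_box_mid (a point): black slide box, 91 mm (x) by 35 mm (y), 32 mm tall, on the bench between light base and block; stays. Point: its centre, 16 mm up

How it is judged (in metres and radians):
At the end, for the whole second after the job is handed in: The pot that was in the block stands within 15 mm of the glass's centre, the other within 22 mm of the centre of the place left free; both on its surface (4 mm), upright (0.08 rad), at rest, let go. Every other loose thing is within 15 mm of its start (((horizontal distance between tall_jar_mid and glass below 0.015 m and z of tall_jar_mid in the frame of glass between 0.024 and 0.032 m and ((horizontal distance between square_pot_mid and place0 below 0.022 m and z of square_pot_mid in the frame of place0 between 0.015 and 0.023 m) or (horizontal distance between square_pot_mid and place1 below 0.022 m and z of square_pot_mid in the frame of place1 between 0.015 and 0.023 m) or (horizontal distance between square_pot_mid and place2 below 0.022 m and z of square_pot_mid in the frame of place2 between 0.015 and 0.023 m) or (horizontal distance between square_pot_mid and place3 below 0.022 m and z of square_pot_mid in the frame of place3 between 0.015 and 0.023 m))) or (horizontal distance between square_pot_mid and glass below 0.015 m and z of square_pot_mid in the frame of glass between 0.015 and 0.023 m and ((horizontal distance between tall_jar_mid and place0 below 0.022 m and z of tall_jar_mid in the frame of place0 between 0.024 and 0.032 m) or (horizontal distance between tall_jar_mid and place1 below 0.022 m and z of tall_jar_mid in the frame of place1 between 0.024 and 0.032 m) or (horizontal distance between tall_jar_mid and place2 below 0.022 m and z of tall_jar_mid in the frame of place2 between 0.024 and 0.032 m) or (horizontal distance between tall_jar_mid and place3 below 0.022 m and z of tall_jar_mid in the frame of place3 between 0.024 and 0.032 m)))) and distance of each of square_pot_mid, tall_jar_mid from where it was at the start of the episode above 0.1 m and angle between each of square_pot_mid, tall_jar_mid's own z axis and vertical below 0.08 rad and linear speed of each of square_pot, tall_jar below 0.02 m/s and distance of each of dish_a_mid, dish_b_mid, vial_mid, dropper_mid, objective_mid, slide_box_mid from where it was at the start of the episode below 0.015 m); the robot touches nothing.
It fails at once if the square pot or the tall jar is tipped more than about 30 degrees (angle between any of square_pot_mid, tall_jar_mid's own z axis and vertical above 0.52 rad).
It fails at once if the square pot or the tall jar is let fall (over 0.6 m/s while not held, a drop of some 2 cm) ((contact force between square_pot and the fingers below 0.05 N and linear speed of square_pot above 0.6 m/s) or (contact force between tall_jar and the fingers below 0.05 N and linear speed of tall_jar above 0.6 m/s)).
It fails at once if a dish, the vial, the dropper bottle, the objective or the slide box is moved more than 20 mm (distance of any of dish_a_mid, dish_b_mid, vial_mid, dropper_mid, objective_mid, slide_box_mid from where it was at the start of the episode above 0.02 m).
It fails at once if the vial, the dropper bottle or the objective is knocked over (angle between any of vial_mid, dropper_mid, objective_mid's own z axis and vertical above 0.4 rad).
It also fails if it takes over 72 s, if anything falls off the work surface, if the arm or the gripper's body presses on something with over 40 N, if the wrist force passes 120 N, or if a joint passes its speed limit or range.

### The arm

A 6-joint arm with a two-finger parallel gripper is mounted at the origin on the work surface. World frame = base frame: x ahead of the robot, y to its left, z up, the work surface at z = 0. Lengths are in m, angles in degrees, forces in N, time in s.
With the tool pointing down it reaches from about 0.4 to 0.825 m from the base axis. Payload 7 kg.
Tool frame: the origin (TCP) lies at the very end of the fingers, on their centre line; the grasp point (between the pads) lies 19 mm behind it; x points along the fingers, y is the direction in which the jaws open and shut, and the axes are right-handed (so a half turn about x gives the same grasp; the last joint's range is limited). The gripper opens to 88 mm and grips with 3 to 60 N. Pads are 19 mm wide; open, the fingers measure 130 mm over their backs; the gripper's body (78 mm by 193 mm) begins 47 mm behind the grasp point.
Start: joints at [81.251, 20.546, 0.682, 0, -70.136, -16.507], TCP at [0.288, 0.61, 0.227] pointing down, gripper open.
Joint ranges: [-176.03, 176.03], [-82.01, 121.73], [-58.28, 71.71], [-173.87, 95.51], [-174.79, -0.11], [-173.66, 173.66]. Speed limits (degrees/s): [136.94, 136.94, 172.46, 180, 180, 180].

### API

Orientations are given as [roll, pitch, yaw] about the fixed x, y, z axes, in that order (R = Rz(yaw) Ry(pitch) Rx(roll)).
In Python, from plant import monitor, eyes, ticket gives the robot as it stands. The module is installed in compiled form; this text tells all that it offers.
- The arm moves only by the shell command python3 -m crank 'ROWS'. ROWS is JSON, a list of rows, each an object with "linear": the shift along the world's x, y, z in units of 60 mm (1.0 is 60 mm), a list of three; "rot": the turn, a rotation vector about the world's x, y, z in units of 5 degrees (1.0 is 5 degrees), a list of three; "hand": the opening, from 0 (shut) to 1 (fully open). In form: [{"linear": [tx, ty, tz], "rot": [ax, ay, az], "hand": hand}, ...]. A call has 1 to 20 rows; each row shifts and turns the pose as measured when the row begins; what a row does not reach is not made up. A row lasts 1/8 s, in which the tool goes at most 62.5 mm and 10.7 degrees, less where a joint would pass 70% of its speed; a pose out of reach is approached as far as the arm can. A call is refused whole if a number of a shift passes 1 or a number of a turn 1, either way. A call with a gripper value outside its range is refused whole. The fingers move at their own pace and stop on an object; the grip force is fixed at half the most. Time passes only in rows, so rows that do not move let the fingers close. It gives the time, the measured TCP pose, the force and the opening at its end, in the units of the state.
- monitor.get_obs(): the state, without advancing time (a new reading comes with each control period).
- eyes.snapshot(name): name is "scene" or "top"; returns a dict with "image" (400x640x3 uint8, red, green, blue), "depth" (400x640 float32, m along the optical axis (not along the pixel's ray), 0 where there is no reading), "K" (3x3 intrinsics, pixels), "k1" (the pictures are not rectified: a ray, as slopes to the right and down, at radius r is drawn at 1 + k1 r^2 times it, then the intrinsics apply), "camera_from_world" (4x4, takes a point from world to camera coordinates). Camera axes: x right, y up, looking along -z (the intrinsics and any distortion apply to the point x, -y, -z); pixel columns grow to the right and rows downward; lengths in m; the calibration is good to about 2 mm. A picture is of the moment at which its call begins.
- ticket.close_job(): hands the job in, once; it reports no verdict.
The state is a dict: "clock": time; "joint_pos": joint angles; "qvel": joint speeds; "tau": joint torques, N m; "tool_pos": TCP position; "orientation": TCP orientation; "force": force on the tool from outside, world axes, zero at the start; "moment": the same for the moment, N m; "opening": finger opening in m.
Only numpy, scipy, OpenCV 4.12 (cv2) and the standard library are available. Lean on these libraries where they do the work, as an engineer would, in place of code of your own. Each camera call takes 0.05 s, during which the arm holds its last target.

## Working session

There is one attempt and no reset: what is moved stays moved. The work goes in short steps, Python scripts to look and compute and a shell command to move; the robot and the scene stay as the last step left them, time stands still between calls to the robot, and variables do not carry over. Pictures are saved under pics/ and viewed, and the job is handed in when it is done.

```bash
mkdir -p pics
cat > h.py <<'E'
import numpy as np, cv2
from plant import monitor, eyes, ticket
def snap(name,fn=None):
    s=eyes.snapshot(name)
    if fn: cv2.imwrite('pics/'+fn,s['image'][:,:,::-1])
    np.savez('/tmp/%s.npz'%name,**{k:np.asarray(v) for k,v in s.items()})
    return s
def load(name): return dict(np.load('/tmp/%s.npz'%name))
def ray(s,u,v):
    K=np.asarray(s['K']);k1=float(s['k1'])
    d=np.array([(u-K[0,2])/K[0,0],(v-K[1,2])/K[1,1]]);p=d.copy()
    for _ in range(30): p=d/(1+k1*(p@p))
    return np.array([p[0],-p[1],-1.0])
def cam(s):
    T=np.linalg.inv(s['camera_from_world']);return T
def at_z(s,u,v,z):
    T=cam(s);r=T[:3,:3]@ray(s,u,v);o=T[:3,3]
    return o+r*(z-o[2])/r[2]
def at_d(s,u,v):
    T=cam(s);d=float(s['depth'][int(round(v)),int(round(u))])
    return T[:3,:3]@(ray(s,u,v)*d)+T[:3,3],d
def proj(s,P):
    p=s['camera_from_world']@np.append(P,1);x,y=p[0]/-p[2],-p[1]/-p[2]
    f=1+float(s['k1'])*(x*x+y*y);K=s['K'];return K[0,0]*x*f+K[0,2],K[1,1]*y*f+K[1,2]
def crop(s,u0,v0,u1,v1,k,fn):
    im=s['image'][v0:v1,u0:u1,::-1];cv2.imwrite('pics/'+fn,cv2.resize(im,None,fx=k,fy=k,interpolation=cv2.INTER_CUBIC))
E
python3 - <<'E'
from h import *
for n in('scene','top'):
    s=snap(n,n+'0.png');print(n,s['K'],s['k1'],cam(s)[:3,3],cam(s)[:3,:3].round(2).tolist())
print(monitor.get_obs())
E
```

```text
scene [[388.15305637   0.         317.84501664]
 [  0.         388.15305637 199.44118786]
 [  0.           0.           1.        ]] 0.024851598671012724 [ 0.85769458 -0.43067968  0.79091621] [[0.82, -0.47, 0.33], [0.57, 0.67, -0.48], [0.01, 0.58, 0.81]]
top [[434.79581446   0.         310.86853995]
 [  0.         434.79581446 199.03782402]
 [  0.           0.           1.        ]] 0.02075212235207553 [ 0.47188605 -0.01211633  1.20384965] [[0.03, 1.0, -0.07], [-1.0, 0.03, 0.01], [0.01, 0.07, 1.0]]
{'clock': 0.1, 'joint_pos': array([ 8.12486068e+01,  2.05879282e+01,  6.39119981e-01, -1.58281894e-02,
       -7.01353247e+01, -1.65046592e+01]), 'qvel': array([-0.030732  , -0.05392529,  0.07824441,  0.03280107,  0.02003963,
       -0.14210188]), 'tau': array([-1.57545488e-03, -5.84160519e+01,  2.93751150e+01,  7.01539367e+00,
        1.01811503e-02, -4.97442488e-05]), 'tool_pos': array([0.28787267, 0.61006247, 0.22571637]), 'orientation': array([  96.47597751,   89.91456086, -108.78546424]), 'force': array([-0.17965022, -0.31131873, -0.11062769]), 'moment': array([-0.03386302, -0.00079528, -0.04172491]), 'opening': 0.08758690753964583}
```

View pics/top0.png

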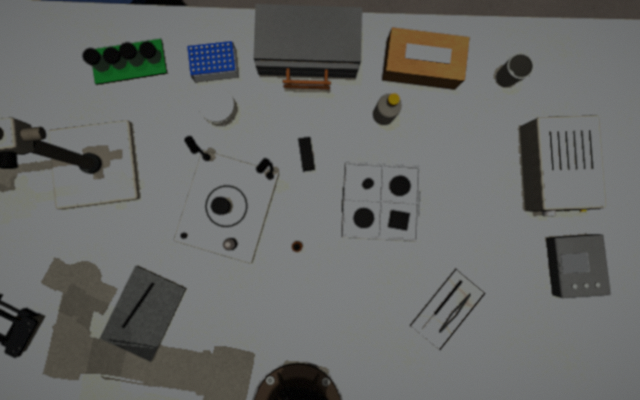

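View pics/scene0.png

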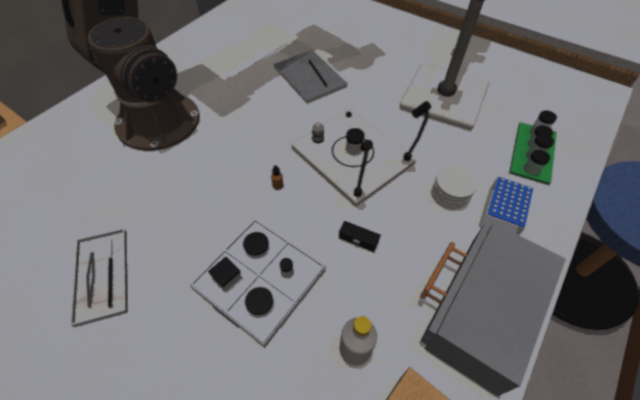

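The top view shows the jar on the glass at about (221,206) and the square pot in the block's near right place at about (399,220). The dishes are at (364,217) and (400,185), the vial at (368,183). I'll enlarge these areas.

Run:
```python
from h import *
s=load('top')
crop(s,165,120,315,270,5,'lb0.png'); crop(s,330,150,430,250,6,'bl0.png')
s=load('scene'); crop(s,180,210,340,345,5,'bl0s.png'); crop(s,285,90,435,210,5,'lb0s.png')
```

```text
(no output)
```

View pics/lb0.png

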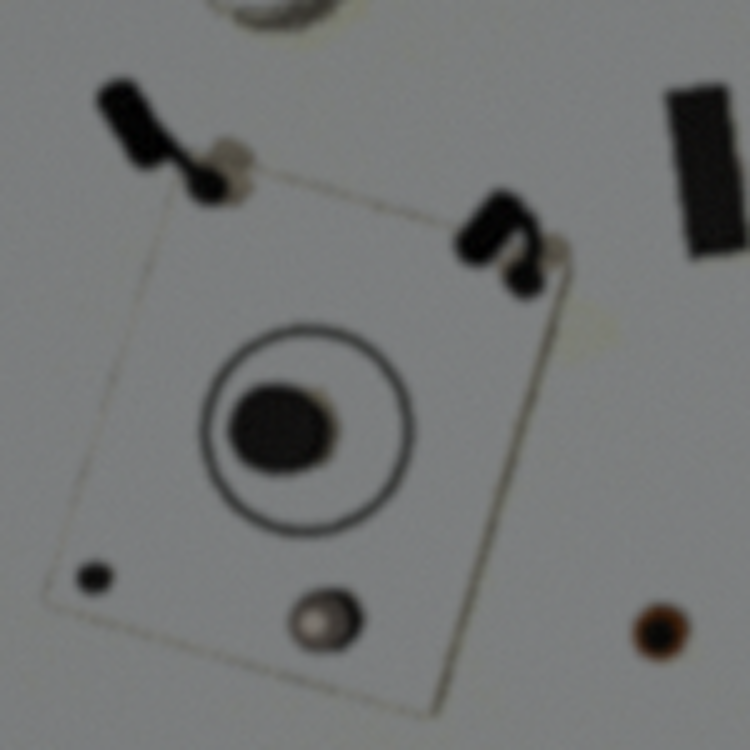

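View pics/bl0.png

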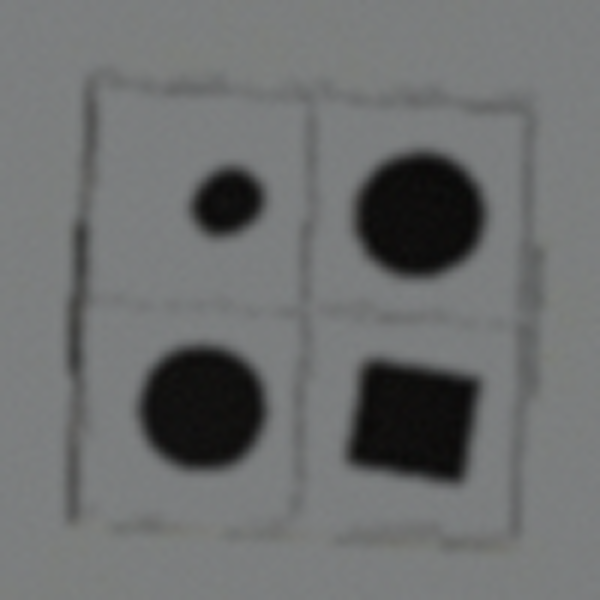

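View pics/lb0s.png

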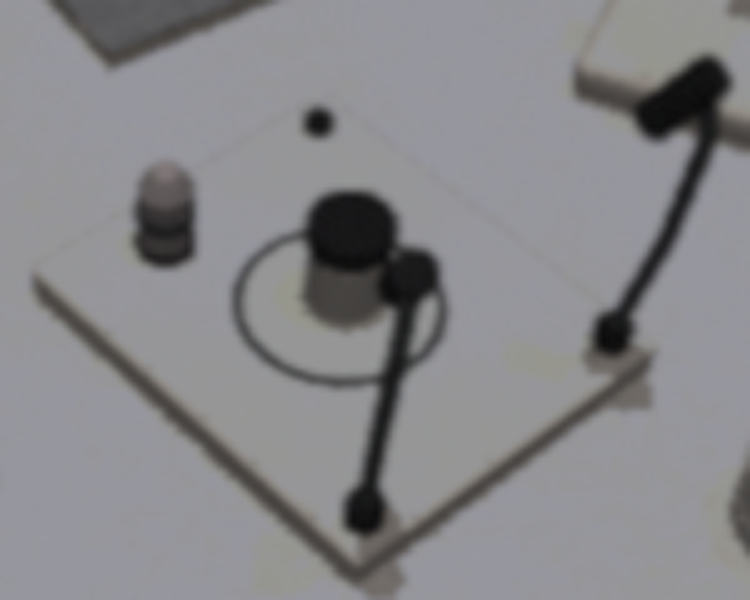

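View pics/bl0s.png

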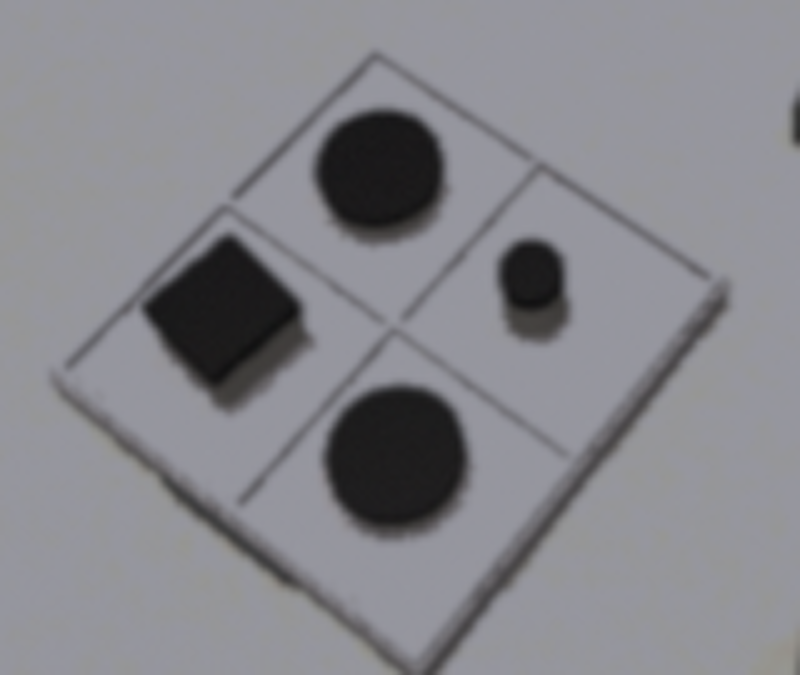

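Run:
```python
from h import *
s=load('top'); sc=load('scene')
def T(u0,v0,k,U,V,z,S=s): return at_z(S,u0+(U+.5)/k-.5,v0+(V+.5)/k-.5,z)
f=lambda *a,**k:T(*a,**k).round(4)
L=lambda U,V,z:T(165,120,5,U,V,z); B=lambda U,V,z:T(330,150,6,U,V,z)
Ls=lambda U,V,z:T(285,90,5,U,V,z,sc); Bs=lambda U,V,z:T(180,210,5,U,V,z,sc)
print('glass',L(307.5,430.5,.022),'scene',Ls(341,306,.022))
for p in[(203,430),(412,430),(307,327),(307,534)]:print(' ring',L(*p,.022).round(4))
print('jar',L(276,428,.078),'scene',Ls(352,222,.078))
print('lb corners NL,NR,FR',L(45,600,.022),L(433,715,.022),L(570,262,.022))
print('obj',L(326,620,.05),'drop',L(660,632,.07),'box',L(708,172,.032))
c=[B(*p,.06) for p in[(368,360),(480,380),(464,483),(350,464)]]
print('sq corners',np.round(c,4).tolist(),np.mean(c,0).round(4))
cs=[Bs(*p,.06) for p in[(230,235),(300,307),(213,384),(145,307)]]
print('scene',np.round(cs,4).tolist(),np.mean(cs,0).round(4))
bc=[B(*p,.028) for p in[(92,72),(535,97),(517,543),(70,520)]]
print('block',np.round(bc,4).tolist(),np.mean(bc,0).round(4))
bs=[Bs(*p,.028) for p in[(376,53),(728,288),(55,375)]]
print('block scene',np.round(bs,4).tolist(), ((bs[1]+bs[2])/2).round(4))
print('cross',B(305,310,.028),Bs(392,326,.028))
print('vial',B(228,202,.062),'dishFR',B(420,213,.044),'dishNL',B(203,407,.044))
# depth
T_=cam(s);P=[]
for name,(u0,v0,u1,v1),(z0,z1) in[('jar',(205,190,240,225),(.07,.09)),('sq',(380,203,418,240),(.05,.07))]:
    pts=[at_d(s,u,v)[0] for u in range(u0,u1) for v in range(v0,v1)]
    pts=np.array([p for p in pts if z0<p[2]<z1]);print(name,len(pts),pts.mean(0).round(4),pts.min(0).round(4),pts.max(0).round(4))
```

```text
glass [0.53192959 0.20771285 0.022     ] scene [0.53504054 0.20629199 0.022     ]
 ring [0.5306 0.2642 0.022 ]
 ring [0.5338 0.1511 0.022 ]
 ring [0.5883 0.2103 0.022 ]
 ring [0.4759 0.2056 0.022 ]
jar [0.5299211 0.2135754 0.078    ] scene [0.53256028 0.21245956 0.078     ]
lb corners NL,NR,FR [0.43663362 0.3446159  0.022     ] [0.38060957 0.13394043 0.022     ] [0.62819277 0.06844595 0.022     ]
obj [0.43089346 0.1885947  0.05      ] drop [0.4300718  0.01217069 0.07      ] box [ 0.67835364 -0.00563637  0.032     ]
sq corners [[0.532, -0.2332, 0.06], [0.5246, -0.2825, 0.06], [0.4793, -0.276, 0.06], [0.4862, -0.226, 0.06]] [ 0.5055 -0.2544  0.06  ]
scene [[0.4907, -0.2312, 0.06], [0.5363, -0.2391, 0.06], [0.5301, -0.2837, 0.06], [0.4847, -0.275, 0.06]] [ 0.5105 -0.2572  0.06  ]
block [[0.6613, -0.1118, 0.028], [0.6556, -0.3136, 0.028], [0.4533, -0.3075, 0.028], [0.458, -0.1064, 0.028]] [ 0.557  -0.2099  0.028 ]
block scene [[0.4659, -0.1143, 0.028], [0.6666, -0.1193, 0.028], [0.4594, -0.3116, 0.028]] [ 0.563  -0.2154  0.028 ]
cross [ 0.55552375 -0.21058872  0.028     ] [ 0.55988371 -0.21511049  0.028     ]
vial [ 0.59980445 -0.17014591  0.062     ] dishFR [ 0.5993306  -0.25861998  0.044     ] dishNL [ 0.50985729 -0.16320041  0.044     ]
jar 274 [0.5287 0.2152 0.0778] [0.5045 0.1919 0.0702] [0.5515 0.2392 0.0849]
sq 336 [ 0.5045 -0.254   0.0598] [ 0.4792 -0.2812  0.0516] [ 0.5312 -0.2283  0.0668]
```

```bash
cat >> h.py <<'E'
from scipy.spatial.transform import Rotation as R
def st():
    o=monitor.get_obs();M=R.from_euler('xyz',o['orientation'],degrees=True).as_matrix()
    print('t',round(o['clock'],2),'tcp',o['tool_pos'].round(4),'jaw',round(np.degrees(np.arctan2(M[1,1],M[0,1])),2),'xaxis',M[:,0].round(4),'open',round(o['opening'],4),'F',o['force'].round(1),'q',o['joint_pos'].round(1))
    return o,M
def go(x,y,z,jaw):
    o,M=st();d=(np.array([x,y,z])-o['tool_pos'])/.06
    a=M[:,0];down=np.array([0,0,-1.]);corr=np.degrees(np.cross(a,down))/5
    dj=(jaw-np.degrees(np.arctan2(M[1,1],M[0,1]))+90)%180-90
    print('linear units',d.round(3),'rot units: tilt',corr.round(3),'yaw',round(dj/5,3))
E
python3 - <<'E'
from h import *
go(.36,.40,.22,80)
s=load('top');print(at_z(s,137,205,.02),at_z(s,92,163,.4),at_z(s,45,160,.3))
E
```

```text
t 0.1 tcp [0.2879 0.6101 0.2257] jaw -115.26 xaxis [-5.0e-04 -1.4e-03 -1.0e+00] open 0.0876 F [-0.2 -0.3 -0.1] q [ 81.2  20.6   0.6  -0.  -70.1 -16.5]
linear units [ 1.202 -3.501 -0.095] rot units: tilt [ 0.016 -0.006  0.   ] yaw 3.052
[0.52717847 0.44824006 0.02      ] [0.58465705 0.38683535 0.4       ] [0.60194986 0.53242702 0.3       ]
```

```bash
python3 -m crank '[{"linear":[0.2,-0.58,0],"rot":[0,0,0.5],"hand":1},{"linear":[0.2,-0.58,0],"rot":[0,0,0.5],"hand":1},{"linear":[0.2,-0.58,0],"rot":[0,0,0.5],"hand":1},{"linear":[0.2,-0.58,0],"rot":[0,0,0.5],"hand":1},{"linear":[0.2,-0.58,0],"rot":[0,0,0.5],"hand":1},{"linear":[0.2,-0.58,0],"rot":[0,0,0.5],"hand":1},{"linear":[0,0,0],"rot":[0,0,0],"hand":1}]'
python3 - <<'E'
from h import *
go(.531,.213,.15,78)
E
```

```text
clock: 0.98
tool_pos: [0.3599, 0.3933, 0.2217]
orientation: [85.7, 89.5, -104.0]
force: [-0.5, 0.2, -0.4]
opening: 0.0878
t 0.97 tcp [0.3599 0.3933 0.2217] jaw -99.73 xaxis [-0.0019 -0.0076 -1.    ] open 0.0878 F [-0.5  0.2 -0.4] q [ 68.7   7.6 -17.3   0.1 -65.5  11.6]
linear units [ 2.851 -3.005 -1.195] rot units: tilt [ 0.088 -0.022  0.   ] yaw -0.455
```

```bash
python3 -m crank '[{"linear":[0.48,-0.5,-0.1],"rot":[0,0,-0.08],"hand":1},{"linear":[0.48,-0.5,-0.1],"rot":[0.03,0,-0.08],"hand":1},{"linear":[0.48,-0.5,-0.2],"rot":[0.03,0,-0.08],"hand":1},{"linear":[0.48,-0.5,-0.2],"rot":[0.03,0,-0.08],"hand":1},{"linear":[0.48,-0.5,-0.3],"rot":[0,0,-0.08],"hand":1},{"linear":[0.45,-0.5,-0.3],"rot":[0,0,0],"hand":1},{"linear":[0,0,0],"rot":[0,0,0],"hand":1}]'
python3 - <<'E'
from h import *
snap('scene','s1.png');snap('top','t1.png')
go(.531,.213,.051,78)
E
```

```text
clock: 1.85
tool_pos: [0.5355, 0.2118, 0.1462]
orientation: [-17.3, 89.8, 151.0]
force: [-0.6, 0.2, 0.2]
opening: 0.0873
t 1.95 tcp [0.5352 0.2137 0.1478] jaw -101.6 xaxis [-5.e-04  3.e-03 -1.e+00] open 0.0875 F [-0.6  0.6  0.3] q [ 41.1  15.  -18.2  -0.2 -56.7  37.4]
linear units [-0.069 -0.012 -1.614] rot units: tilt [-0.034 -0.005 -0.   ] yaw -0.079
```

View pics/s1.png

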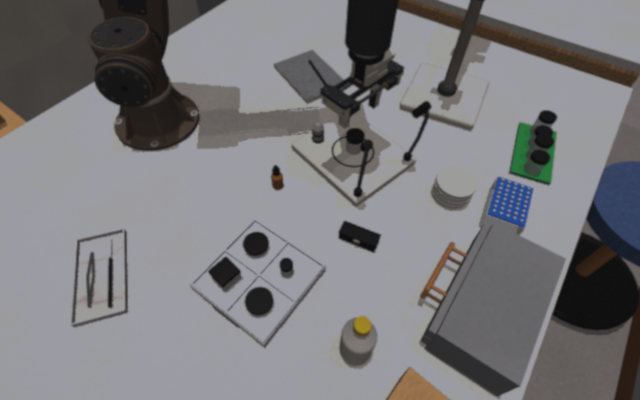

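Run:
```python
from h import *
s=load('scene');o,M=st()
for n in('scene','top'):
    s=load(n);p=o['tool_pos'];print(n,proj(s,p),[proj(s,p+k*.05*M[:,1]) for k in(-1,1)])
crop(load('scene'),300,40,430,170,5,'s1c.png');crop(load('top'),165,120,315,270,5,'t1c.png')
```

```text
t 1.95 tcp [0.5352 0.2137 0.1478] jaw -101.6 xaxis [-5.e-04  3.e-03 -1.e+00] open 0.0875 F [-0.6  0.6  0.3] q [ 41.1  15.  -18.2  -0.2 -56.7  37.4]
scene (np.float64(358.6510419135465), np.float64(113.35191306181231)) [(np.float64(372.50771750581004), np.float64(103.72726887819161)), (np.float64(344.2056850979466), np.float64(123.37975112456286))]
top (np.float64(214.10904223234652), np.float64(201.40157531362422)) [(np.float64(194.01049437304135), np.float64(196.69112144032144)), (np.float64(234.18836332218913), np.float64(206.10983777049157))]
```

View pics/s1c.png

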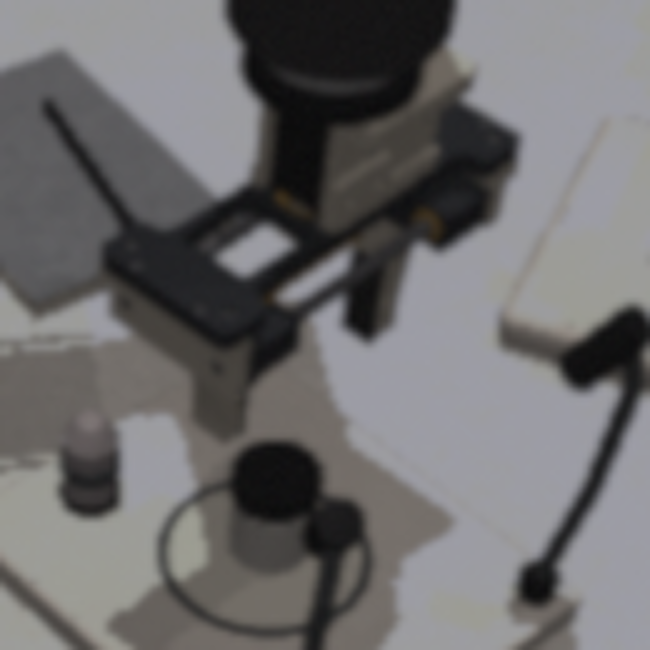

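View pics/t1c.png

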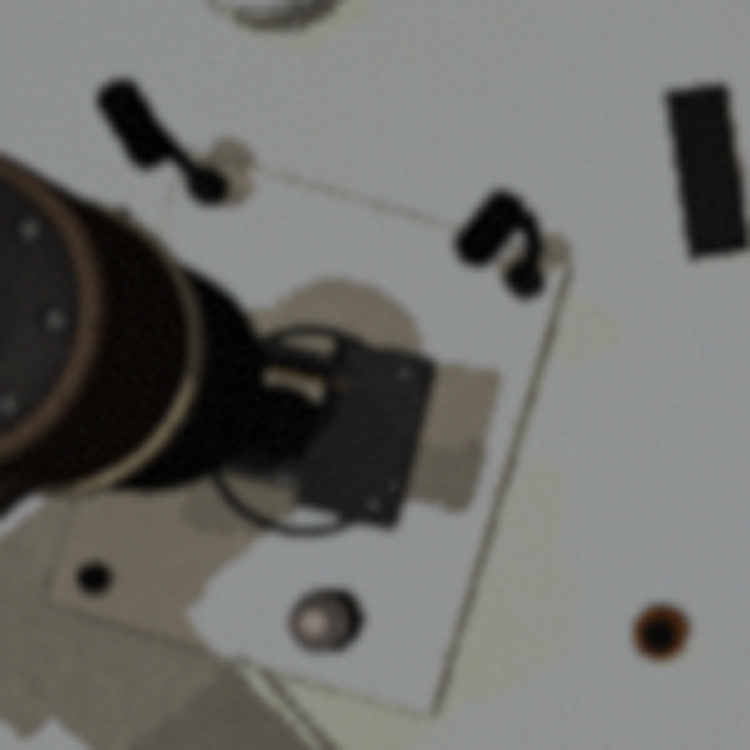

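```bash
python3 -m crank '[{"linear":[-0.03,0,-0.4],"rot":[0,0,0],"hand":1},{"linear":[-0.04,0,-0.4],"rot":[-0.03,0,0],"hand":1},{"linear":[0,0,-0.4],"rot":[0,0,0],"hand":1},{"linear":[0,0,-0.25],"rot":[0,0,0],"hand":1},{"linear":[0,0,-0.15],"rot":[0,0,0],"hand":1},{"linear":[0,0,0],"rot":[0,0,0],"hand":1}]'
python3 - <<'E'
from h import *
go(.531,.213,.051,78)
s=snap('scene');crop(s,300,40,430,170,5,'s2c.png')
E
```

```text
clock: 2.7
tool_pos: [0.5309, 0.2216, 0.0536]
orientation: [-127.2, 89.5, 41.6]
force: [-0.3, -0.7, 0.7]
opening: 0.0878
t 2.7 tcp [0.5309 0.2216 0.0536] jaw -101.19 xaxis [ 0.0065  0.0058 -1.    ] open 0.0878 F [-0.3 -0.7  0.7] q [ 42.1  20.7 -24.6   0.  -44.2  36.7]
linear units [ 0.001 -0.143 -0.044] rot units: tilt [-0.067  0.075  0.   ] yaw -0.161
```

View pics/s2c.png

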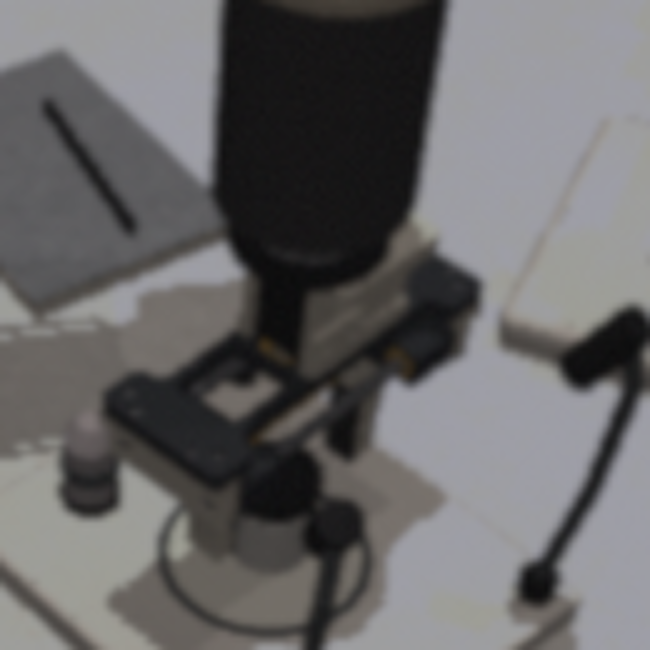

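```bash
python3 -m crank '[{"linear":[0,-0.07,-0.02],"rot":[-0.04,0.04,0],"hand":1},{"linear":[0,-0.07,-0.02],"rot":[-0.02,0.03,0],"hand":1},{"linear":[0,0,0],"rot":[0,0,0],"hand":1}]'
python3 - <<'E'
from h import *
go(.531,.213,.051,78)
E
```

```text
clock: 3.12
tool_pos: [0.5322, 0.2132, 0.0533]
orientation: [-130.4, 89.8, 38.4]
force: [-0.6, 0.6, 0.6]
opening: 0.0875
t 3.12 tcp [0.5322 0.2132 0.0533] jaw -101.2 xaxis [ 0.003   0.0024 -1.    ] open 0.0875 F [-0.6  0.6  0.6] q [ 41.4  20.8 -24.6   0.  -44.4  37.4]
linear units [-0.02  -0.003 -0.039] rot units: tilt [-0.027  0.034  0.   ] yaw -0.16
```

```bash
python3 -m crank '[{"linear":[-0.02,0,-0.04],"rot":[-0.02,0.03,0],"hand":0.7},{"linear":[0,0,0],"rot":[0,0,0],"hand":0.5},{"linear":[0,0,0],"rot":[0,0,0],"hand":0.3},{"linear":[0,0,0],"rot":[0,0,0],"hand":0},{"linear":[0,0,0],"rot":[0,0,0],"hand":0},{"linear":[0,0,0],"rot":[0,0,0],"hand":0},{"linear":[0,0,0],"rot":[0,0,0],"hand":0}]'
python3 - <<'E'
from h import *
go(.531,.213,.051,78)
s=snap('scene');crop(s,300,40,430,170,5,'s3c.png')
E
```

```text
clock: 4.0
tool_pos: [0.5313, 0.2133, 0.0511]
orientation: [-119.3, 89.9, 49.5]
force: [0.2, -0.3, 0.0]
opening: 0.0475
t 4.0 tcp [0.5313 0.2133 0.0511] jaw -101.21 xaxis [ 8.e-04  1.e-03 -1.e+00] open 0.0475 F [ 0.2 -0.3  0. ] q [ 41.4  20.9 -24.7  -0.  -44.3  37.4]
linear units [-0.004 -0.005 -0.001] rot units: tilt [-0.011  0.009  0.   ] yaw -0.157
```

View pics/s3c.png

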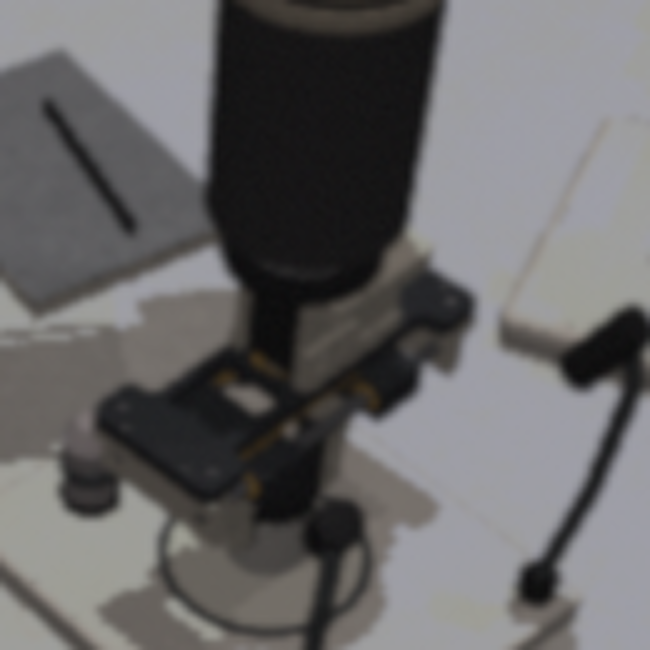

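Opening is 47.5 mm, the lid's width, so the jar is held. I'll lift it, then carry it across in front of the right lamp.

```bash
python3 -m crank '[{"linear":[0,0,0.2],"rot":[0,0,0],"hand":0},{"linear":[0,0,0.4],"rot":[0,0,0],"hand":0},{"linear":[-0.1,0,0.5],"rot":[0,0,0],"hand":0},{"linear":[-0.1,-0.2,0.5],"rot":[0,0,0],"hand":0},{"linear":[-0.1,-0.4,0.1],"rot":[0,0,0],"hand":0},{"linear":[0,-0.5,0],"rot":[0,0,0],"hand":0},{"linear":[0,-0.5,0],"rot":[0,0,0],"hand":0},{"linear":[0,-0.5,0],"rot":[0,0,0],"hand":0},{"linear":[0.1,-0.5,0],"rot":[0,0,0],"hand":0},{"linear":[0.2,-0.5,0],"rot":[0,0,0],"hand":0},{"linear":[0.2,-0.3,0],"rot":[0,0,0],"hand":0},{"linear":[0.1,-0.1,0],"rot":[0,0,0],"hand":0},{"linear":[0,0,0],"rot":[0,0,0],"hand":0}]'
python3 - <<'E'
from h import *
go(.55,-.01,.0295,80)
s=snap('scene','s4.png');
E
```

```text
clock: 5.68
tool_pos: [0.5416, -0.0102, 0.1559]
orientation: [11.0, 89.7, 179.6]
force: [-0.2, -0.6, -0.4]
opening: 0.0471
t 5.67 tcp [ 0.5416 -0.0102  0.1559] jaw -101.39 xaxis [-0.0059  0.     -1.    ] open 0.0471 F [-0.2 -0.6 -0.4] q [ 19.6  11.6 -21.6  -0.1 -57.1  59.1]
linear units [ 0.139  0.004 -2.106] rot units: tilt [-0.    -0.068 -0.   ] yaw 0.278
```

View pics/s4.png

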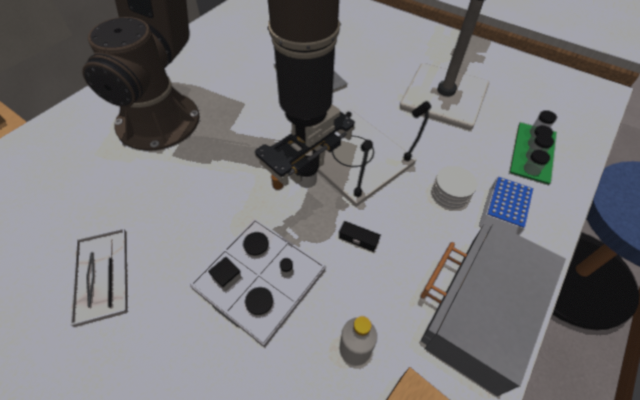

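```bash
python3 -m crank '[{"linear":[0.1,0,-0.4],"rot":[0,-0.05,0.1],"hand":0},{"linear":[0.04,0,-0.5],"rot":[0,-0.02,0.1],"hand":0},{"linear":[0,0,-0.5],"rot":[0,0,0],"hand":0},{"linear":[0,0,-0.3],"rot":[0,0,0],"hand":0},{"linear":[0,0,-0.15],"rot":[0,0,0],"hand":0},{"linear":[0,0,0],"rot":[0,0,0],"hand":0}]'
python3 - <<'E'
from h import *
go(.55,-.01,.0295,80)
E
```

```text
clock: 6.48
tool_pos: [0.5483, -0.0061, 0.043]
orientation: [-140.4, 89.9, 29.5]
force: [-0.4, 0.1, -1.6]
opening: 0.0473
t 6.47 tcp [ 0.5483 -0.0061  0.043 ] jaw -100.05 xaxis [ 0.0021  0.0012 -1.    ] open 0.0473 F [-0.4  0.1 -1.6] q [ 19.8  19.7 -28.3  -0.  -41.9  60.2]
linear units [ 0.028 -0.065 -0.225] rot units: tilt [-0.013  0.024  0.   ] yaw 0.01
```

```bash
python3 -m crank '[{"linear":[0,-0.04,-0.1],"rot":[0,0.02,0],"hand":0},{"linear":[0,0,-0.05],"rot":[0,0,0],"hand":0},{"linear":[0,0,-0.04],"rot":[0,0,0],"hand":0},{"linear":[0,0,0],"rot":[0,0,0],"hand":0}]'
python3 - <<'E'
from h import *
go(.55,-.01,.0295,80)
E
```

```text
clock: 6.98
tool_pos: [0.5496, -0.0081, 0.033]
orientation: [-139.5, 89.8, 30.4]
force: [0.4, -0.3, -0.5]
opening: 0.0471
t 6.97 tcp [ 0.5496 -0.0081  0.033 ] jaw -100.01 xaxis [ 0.0037  0.0022 -1.    ] open 0.0471 F [ 0.4 -0.3 -0.5] q [ 19.5  20.5 -28.7  -0.1 -40.5  60.5]
linear units [ 0.006 -0.032 -0.058] rot units: tilt [-0.025  0.042  0.   ] yaw 0.003
```

```bash
python3 -m crank '[{"linear":[0,0,-0.03],"rot":[-0.02,0.04,0],"hand":0},{"linear":[0,0,-0.03],"rot":[0,0,0],"hand":0},{"linear":[0,0,0],"rot":[0,0,0],"hand":0}]'
python3 - <<'E'
from h import *
go(.55,-.01,.0295,80)
E
```

```text
clock: 7.35
tool_pos: [0.5498, -0.0081, 0.0294]
orientation: [-125.8, 90.0, 44.2]
force: [-0.7, 0.4, -1.8]
opening: 0.0474
t 7.35 tcp [ 0.5498 -0.0081  0.0294] jaw -100.02 xaxis [ 4.e-04  4.e-04 -1.e+00] open 0.0474 F [-0.7  0.4 -1.8] q [ 19.6  20.9 -28.7  -0.  -40.3  60.4]
linear units [ 0.003 -0.032  0.002] rot units: tilt [-0.005  0.005  0.   ] yaw 0.005
```

```bash
python3 -m crank '[{"linear":[0,0,-0.02],"rot":[0,0,0],"hand":0},{"linear":[0,0,-0.01],"rot":[0,0,0],"hand":0}]'; python3 -m crank '[{"linear":[0,0,0],"rot":[0,0,0],"hand":0}]'
```

```text
clock: 7.6
tool_pos: [0.5503, -0.008, 0.0291]
orientation: [-164.4, 89.9, 5.7]
force: [-2.5, 0.8, 6.8]
opening: 0.0471
clock: 7.72
tool_pos: [0.5503, -0.008, 0.0292]
orientation: [-162.7, 89.9, 7.3]
force: [0.4, -0.4, -1.4]
opening: 0.0471
```

Contact was felt (about 7 N), so the jar is standing on the bench. I'll release it and rise.

```bash
python3 -m crank '[{"linear":[0,0,0],"rot":[0,0,0],"hand":0.65},{"linear":[0,0,0],"rot":[0,0,0],"hand":0.85},{"linear":[0,0,0],"rot":[0,0,0],"hand":1},{"linear":[0,0,0],"rot":[0,0,0],"hand":1},{"linear":[0,0,0.3],"rot":[0,0,0],"hand":1},{"linear":[0,0,0.5],"rot":[0,0,0],"hand":1},{"linear":[0,0,0.5],"rot":[0,0,0],"hand":1},{"linear":[0,0,0.5],"rot":[0,0,0],"hand":0.9},{"linear":[-0.3,-0.6,0.3],"rot":[0,0,0],"hand":0.8},{"linear":[-0.3,-0.8,0],"rot":[0,0,0],"hand":0.72},{"linear":[-0.1,-0.8,0],"rot":[0,0,0],"hand":0.72},{"linear":[0,-0.8,0],"rot":[0,0,0],"hand":0.72},{"linear":[0,-0.7,0],"rot":[0,0,0],"hand":0.72},{"linear":[0,0,0],"rot":[0,0,0],"hand":0.72}]'
python3 - <<'E'
from h import *
go(.508,-.256,.036,81)
s=snap('scene','s5.png');s=snap('top','t5.png')
E
```

```text
clock: 9.48
tool_pos: [0.5066, -0.2361, 0.1598]
orientation: [176.4, 89.8, -13.4]
force: [0.5, 0.5, 0.4]
opening: 0.0629
t 9.47 tcp [ 0.5066 -0.2361  0.1598] jaw -99.8 xaxis [ 3.9e-03 -9.0e-04 -1.0e+00] open 0.0629 F [0.5 0.5 0.4] q [ -4.9  12.6 -19.7   0.  -57.4  85.1]
linear units [ 0.023 -0.332 -2.064] rot units: tilt [0.011 0.045 0.   ] yaw 0.16
```

View pics/s5.png

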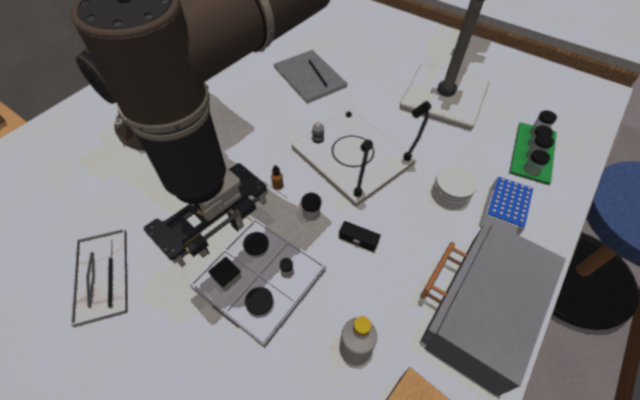

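View pics/t5.png

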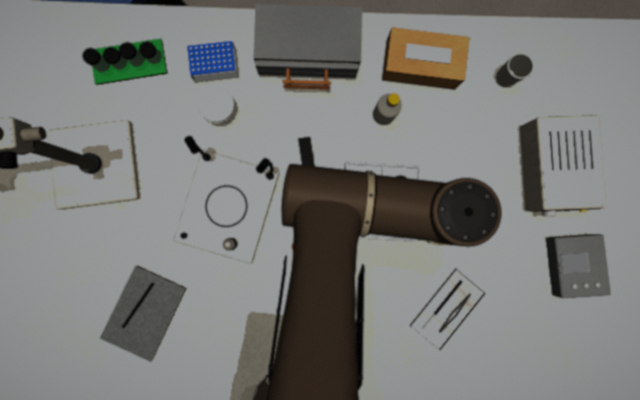

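Run:
```python
from h import *
s=load('scene');crop(s,285,180,345,230,12,'j5.png');crop(s,305,110,405,190,8,'g5.png');crop(load('top'),195,175,260,240,10,'gt5.png')
```

```text
(no output)
```

View pics/j5.png

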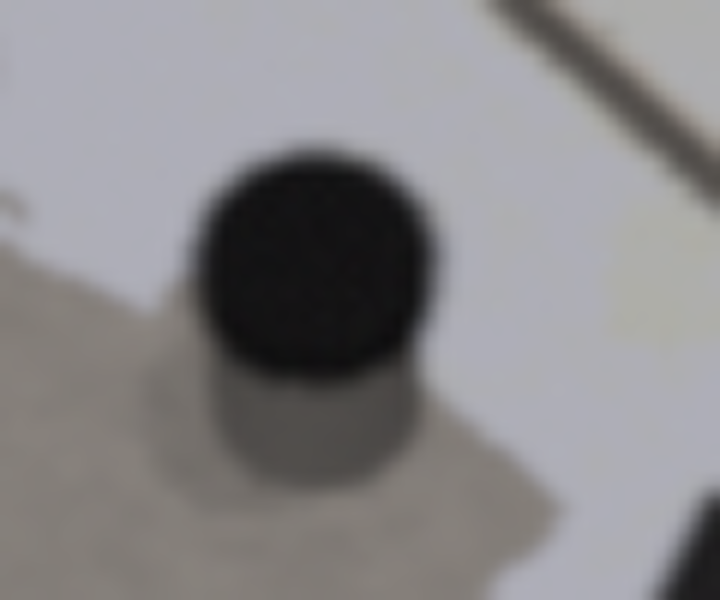

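View pics/g5.png

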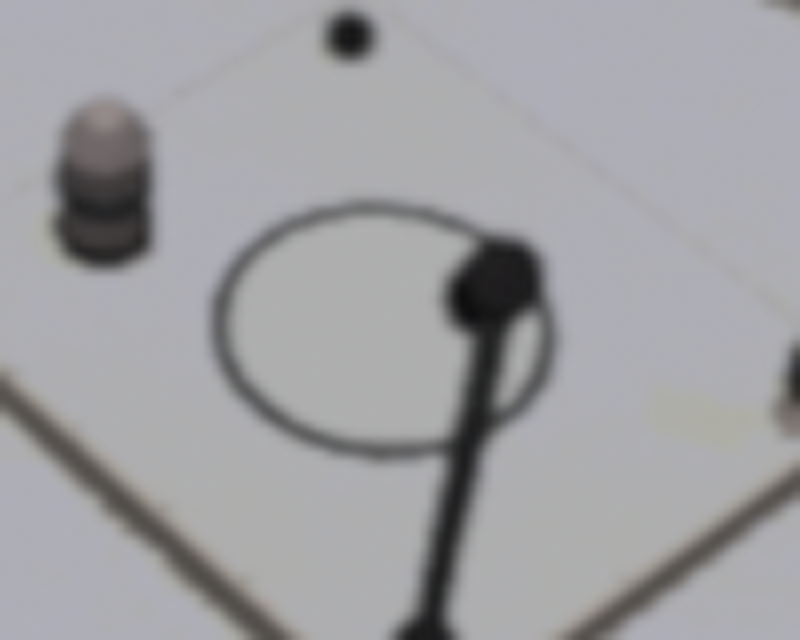

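View pics/gt5.png

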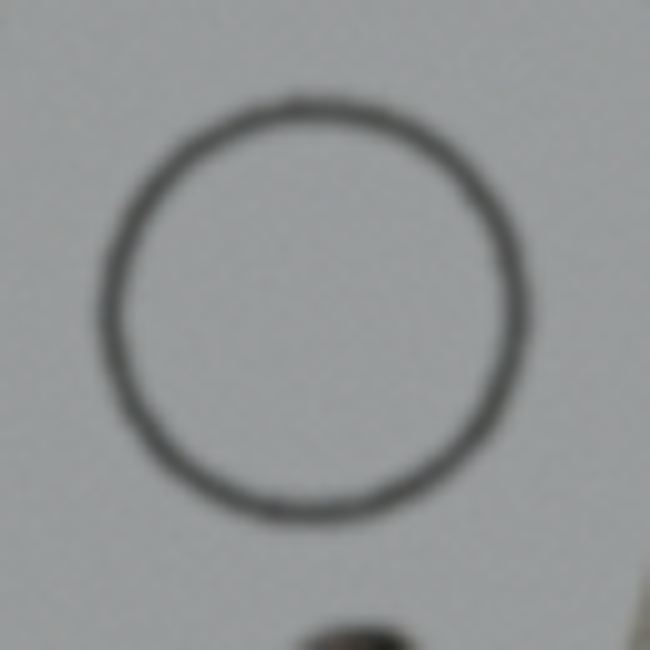

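```bash
cat >> h.py <<'E'
from scipy.optimize import least_squares
def ring(s,c,r,z):
    a=np.linspace(0,2*np.pi,120);return np.array([proj(s,[c[0]+r*np.cos(t),c[1]+r*np.sin(t),z]) for t in a])
def jarfit(s,x0,base,left,right,top,bottom):
    def f(c):
        l=np.vstack([ring(s,c,.024,base+.056),ring(s,c,.024,base+.040)]);b=ring(s,c,.022,base)
        return [l[:,0].min()-left,l[:,0].max()-right,l[:,1].min()-top,b[:,1].max()-bottom]
    r=least_squares(f,x0,diff_step=1e-3);return r.x,r.fun
E
python3 - <<'E'
from h import *
s=load('scene')
c=lambda u0,k,U:u0+(U+.5)/k-.5
print('jar',jarfit(s,[.55,-.01],0,c(285,12,198),c(285,12,434),c(180,12,148),c(180,12,490)))
pts=np.array([at_z(s,c(305,8,u),c(110,8,v),.022)[:2] for u,v in[(222,322),(378,207),(385,451),(546,340),(270,250),(262,405)]])
def circ(p):
    A=np.c_[2*p,np.ones(len(p))];b=(p**2).sum(1);x=np.linalg.lstsq(A,b,rcond=None)[0];return x[:2],np.sqrt(x[2]+x[:2]@x[:2])
print('glass scene',circ(pts))
t=load('top')
pts=np.array([at_z(t,c(195,10,u),c(175,10,v),.022)[:2] for u,v in[(112,310),(517,310),(314,110),(314,512)]])
print('glass top',circ(pts))
E
```

```text
jar (array([ 0.55049119, -0.00836764]), array([-0.50101094,  0.50145537, -0.37688361,  0.34582228]))
glass scene (array([0.53436885, 0.20721413]), np.float64(0.054030055697020234))
glass top (array([0.53224387, 0.20794088]), np.float64(0.054713565982381425))
```

```bash
python3 -m crank '[{"linear":[0.03,-0.2,-0.3],"rot":[0,0.03,0.08],"hand":0.74},{"linear":[0.02,-0.14,-0.4],"rot":[0,0,0.08],"hand":0.74},{"linear":[0,0,-0.4],"rot":[0,0,0],"hand":0.74},{"linear":[0,0,-0.3],"rot":[0,0,0],"hand":0.74},{"linear":[0,0,0],"rot":[0,0,0],"hand":0.74}]'
python3 - <<'E'
from h import *
go(.509,-.257,.036,81)
s=snap('scene');crop(s,160,190,340,340,4,'s6c.png')
E
```

```text
clock: 10.2
tool_pos: [0.5097, -0.2519, 0.0704]
orientation: [-26.1, 90.0, 145.4]
force: [-0.3, -0.2, -0.4]
opening: 0.0651
t 10.2 tcp [ 0.5097 -0.2519  0.0704] jaw -98.48 xaxis [-6.e-04  4.e-04 -1.e+00] open 0.0651 F [-0.3 -0.2 -0.4] q [ -6.6  19.3 -24.1  -0.  -46.7  88.1]
linear units [-0.011 -0.085 -0.573] rot units: tilt [-0.004 -0.006 -0.   ] yaw -0.105
```

View pics/s6c.png

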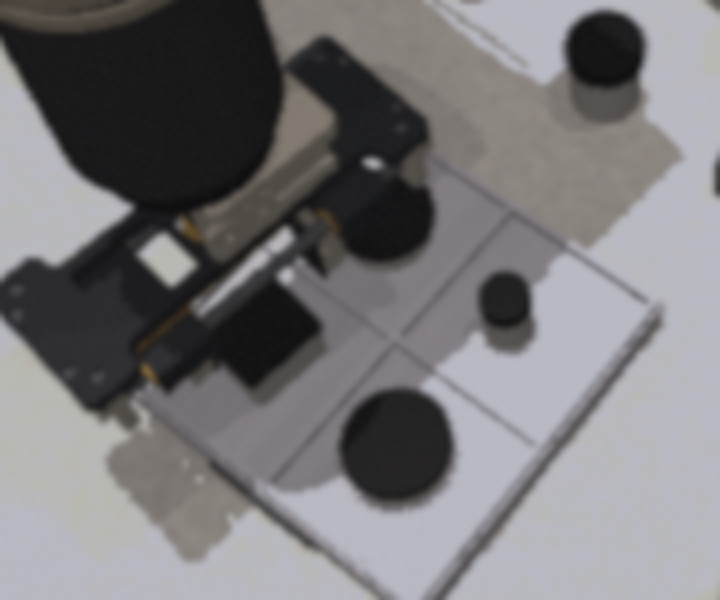

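```bash
python3 -m crank '[{"linear":[0,-0.08,0],"rot":[0,0,-0.05],"hand":0.74},{"linear":[0,-0.02,-0.2],"rot":[0,0,-0.05],"hand":0.74},{"linear":[0,-0.01,-0.2],"rot":[0,0,0],"hand":0.74},{"linear":[0,-0.01,-0.1],"rot":[0,0,0],"hand":0.74},{"linear":[0,0,0],"rot":[0,0,0],"hand":0.74}]'
python3 - <<'E'
from h import *
go(.509,-.257,.036,81)
s=snap('scene');crop(s,160,190,340,340,4,'s7c.png')
E
```

```text
clock: 10.88
tool_pos: [0.5114, -0.2596, 0.0408]
orientation: [-179.8, 89.8, -8.7]
force: [-0.4, 0.2, 1.3]
opening: 0.065
t 10.88 tcp [ 0.5114 -0.2596  0.0408] jaw -98.94 xaxis [ 3.5e-03 -5.0e-04 -1.0e+00] open 0.065 F [-0.4  0.2  1.3] q [ -7.4  21.7 -25.2   0.  -42.8  88.4]
linear units [-0.04   0.044 -0.079] rot units: tilt [0.006 0.04  0.   ] yaw -0.012
```

View pics/s7c.png

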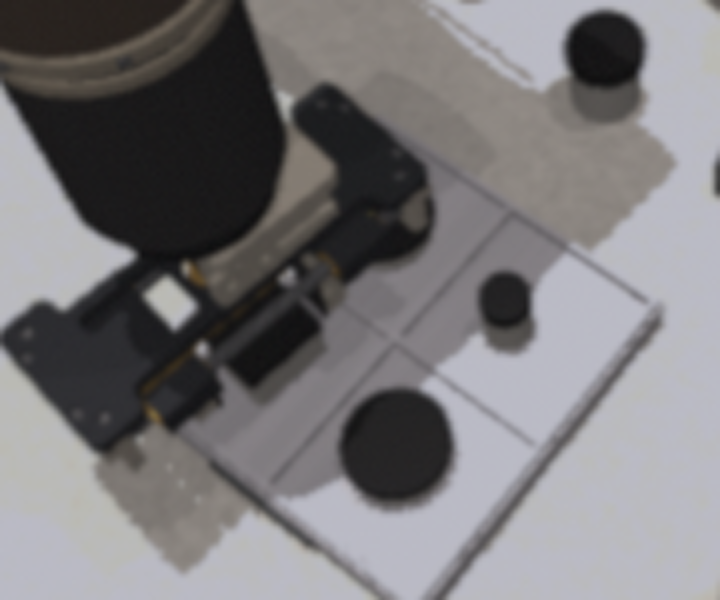

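```bash
python3 -m crank '[{"linear":[-0.02,0.03,-0.04],"rot":[0,0.03,0],"hand":0.74},{"linear":[-0.02,0,-0.04],"rot":[0,0,0],"hand":0.74},{"linear":[0,0,0],"rot":[0,0,0],"hand":0.6},{"linear":[0,0,0],"rot":[0,0,0],"hand":0.4},{"linear":[0,0,0],"rot":[0,0,0],"hand":0},{"linear":[0,0,0],"rot":[0,0,0],"hand":0},{"linear":[0,0,0],"rot":[0,0,0],"hand":0}]'
python3 - <<'E'
from h import *
go(.509,-.257,.036,81)
E
```

```text
clock: 11.8
tool_pos: [0.5095, -0.2577, 0.0367]
orientation: [170.8, 89.9, -18.1]
force: [0.8, 0.3, -0.5]
opening: 0.0477
t 11.8 tcp [ 0.5095 -0.2577  0.0367] jaw -98.93 xaxis [ 2.4e-03 -8.0e-04 -1.0e+00] open 0.0477 F [ 0.8  0.3 -0.5] q [ -7.2  21.9 -25.7   0.  -42.2  88.2]
linear units [-0.008  0.011 -0.011] rot units: tilt [0.009 0.027 0.   ] yaw -0.014
```

```bash
python3 -m crank '[{"linear":[0,0,0.2],"rot":[0,0,0],"hand":0},{"linear":[0,0,0.4],"rot":[0,0,0],"hand":0},{"linear":[0,0,0.5],"rot":[0,0,0],"hand":0},{"linear":[0,0,0.5],"rot":[0,0,0],"hand":0},{"linear":[0,0.3,0.4],"rot":[0,0,0],"hand":0},{"linear":[0,0.5,0],"rot":[0,0,0],"hand":0},{"linear":[0,0.7,0],"rot":[0,0,0],"hand":0},{"linear":[0,0.7,0],"rot":[0,0,0],"hand":0},{"linear":[0,0.7,0],"rot":[0,0,0],"hand":0},{"linear":[0,0.7,0],"rot":[0,0,0],"hand":0},{"linear":[0,0.7,0],"rot":[0,0,0],"hand":0},{"linear":[0,0.7,0],"rot":[0,0,0],"hand":0},{"linear":[0,0.7,0],"rot":[0,0,0],"hand":0},{"linear":[0.1,0.7,0],"rot":[0,0,0],"hand":0},{"linear":[0.1,0.5,0],"rot":[0,0,0],"hand":0},{"linear":[0,0.2,0],"rot":[0,0,0],"hand":0},{"linear":[0,0,0],"rot":[0,0,0],"hand":0}]'
python3 - <<'E'
from h import *
go(.534,.2074,.038,78)
s=snap('scene','s8.png')
E
```

```text
clock: 13.92
tool_pos: [0.5208, 0.1811, 0.176]
orientation: [-162.4, 89.1, 8.6]
force: [-1.4, -0.2, -0.9]
opening: 0.0475
t 13.93 tcp [0.5208 0.1811 0.176 ] jaw -98.95 xaxis [ 0.0163  0.0025 -0.9999] open 0.0475 F [-1.4 -0.2 -0.9] q [ 39.9  10.7 -20.2   0.6 -58.4  40.9]
linear units [ 0.22   0.439 -2.301] rot units: tilt [-0.028  0.187  0.   ] yaw -0.609
```

View pics/s8.png

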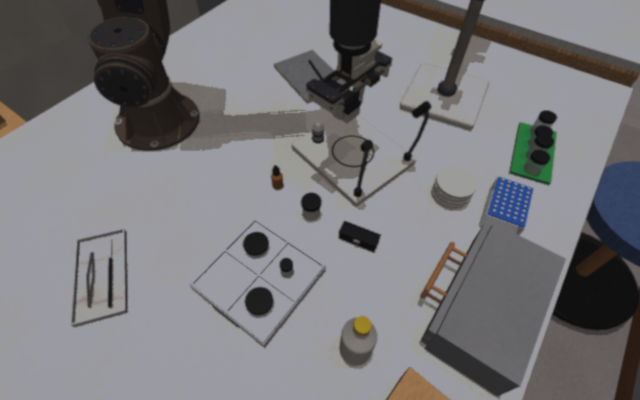

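```bash
python3 -m crank '[{"linear":[0.1,0.2,-0.2],"rot":[0,0.1,0],"hand":0},{"linear":[0.1,0.2,-0.4],"rot":[0,0.08,0],"hand":0},{"linear":[0.02,0.04,-0.4],"rot":[0,0,0],"hand":0},{"linear":[0,0,-0.4],"rot":[0,0,0],"hand":0},{"linear":[0,0,-0.3],"rot":[0,0,0],"hand":0},{"linear":[0,0,-0.2],"rot":[0,0,0],"hand":0},{"linear":[0,0,0],"rot":[0,0,0],"hand":0}]'
python3 - <<'E'
from h import *
go(.534,.2074,.0367,81)
s=snap('top','t9.png');crop(s,330,150,430,250,6,'bl9.png')
s=snap('scene');crop(s,180,210,340,345,5,'bl9s.png')
E
```

```text
clock: 14.85
tool_pos: [0.5353, 0.2036, 0.056]
orientation: [-25.8, 89.8, 144.8]
force: [0.0, -0.4, -0.4]
opening: 0.0476
t 14.85 tcp [0.5353 0.2036 0.056 ] jaw -99.38 xaxis [-0.0024  0.0017 -1.    ] open 0.0476 F [ 0.  -0.4 -0.4] q [ 40.3  20.7 -24.2  -0.2 -45.2  40.5]
linear units [-0.022  0.063 -0.322] rot units: tilt [-0.02  -0.028 -0.   ] yaw 0.076
```

View pics/bl9.png

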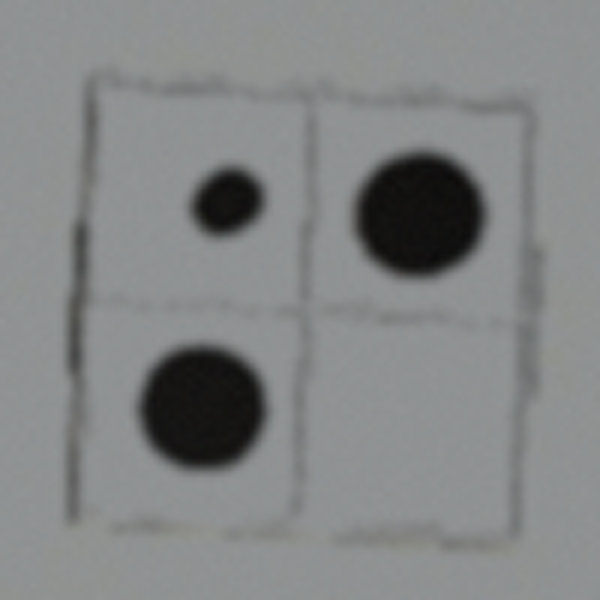

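View pics/bl9s.png

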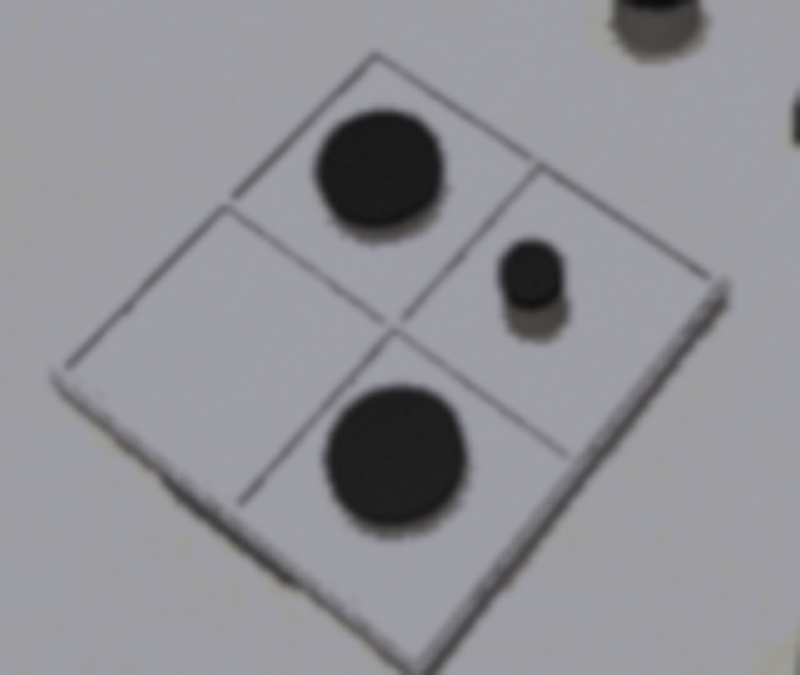

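```bash
python3 - <<'E'
from h import *
sc=load('scene');t=load('top')
c=lambda u0,k,U:u0+(U+.5)/k-.5
for z in(.022,.028):print('scene',at_z(sc,c(180,5,234.6),c(210,5,347.5),z).round(4),'top',at_z(t,c(330,6,411),c(150,6,426),z).round(4))
go(.534,.2074,.0367,81)
E
python3 -m crank '[{"linear":[-0.02,0.06,-0.1],"rot":[0,0,0],"hand":0},{"linear":[0,0,-0.1],"rot":[-0.02,-0.03,0],"hand":0},{"linear":[0,0,-0.06],"rot":[0,0,0],"hand":0},{"linear":[0,0,0],"rot":[0,0,0],"hand":0}]'
python3 - <<'E'
from h import *
go(.534,.2074,.0367,81)
s=snap('scene');crop(s,300,70,430,200,5,'s10c.png')
E
```

```text
scene [ 0.5094 -0.2589  0.022 ] top [ 0.5046 -0.2605  0.022 ]
scene [ 0.5121 -0.2602  0.028 ] top [ 0.5045 -0.2592  0.028 ]
t 14.95 tcp [0.536  0.2042 0.0573] jaw -99.36 xaxis [-5.0e-04  2.9e-03 -1.0e+00] open 0.0479 F [ 0.1 -0.2 -0.1] q [ 40.3  20.6 -24.1  -0.2 -45.2  40.5]
linear units [-0.034  0.053 -0.344] rot units: tilt [-0.034 -0.006 -0.   ] yaw 0.071
clock: 15.45
tool_pos: [0.5356, 0.2089, 0.0425]
orientation: [-138.1, 89.7, 32.5]
force: [0.1, -0.1, -0.6]
opening: 0.0475
t 15.45 tcp [0.5356 0.2089 0.0425] jaw -99.33 xaxis [ 0.0049  0.0031 -1.    ] open 0.0475 F [ 0.1 -0.1 -0.6] q [ 40.8  21.6 -25.1   0.1 -42.9  39.8]
linear units [-0.026 -0.025 -0.096] rot units: tilt [-0.036  0.056  0.   ] yaw 0.066
```

View pics/s10c.png

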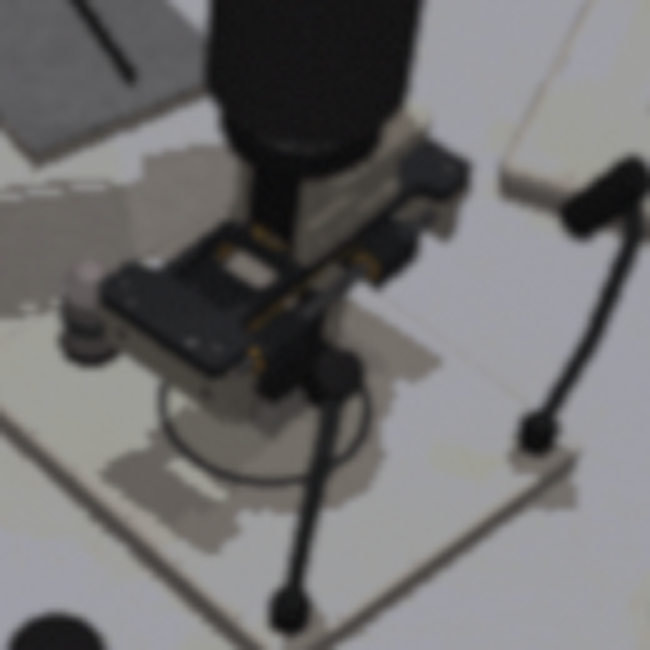

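```bash
python3 -m crank '[{"linear":[-0.02,-0.02,-0.04],"rot":[-0.03,0.05,0],"hand":0},{"linear":[0,0,-0.03],"rot":[0,0,0],"hand":0},{"linear":[0,0,-0.02],"rot":[0,0,0],"hand":0}]';  python3 -m crank '[{"linear":[0,0,-0.02],"rot":[0,0,0],"hand":0}]'
python3 - <<'E'
from h import *
go(.534,.2074,.0367,81)
E
```

```text
clock: 15.88
tool_pos: [0.5346, 0.2078, 0.0373]
orientation: [-128.3, 89.9, 42.4]
force: [-0.7, 0.4, -0.6]
opening: 0.0477
clock: 16.0
tool_pos: [0.5347, 0.2078, 0.0366]
orientation: [-137.1, 89.9, 33.6]
force: [-6.2, 0.3, 14.9]
opening: 0.0476
t 16.0 tcp [0.5347 0.2078 0.0366] jaw -99.32 xaxis [ 1.1e-03  7.0e-04 -1.0e+00] open 0.0476 F [-6.2  0.3 14.9] q [ 40.8  22.1 -25.3   0.  -42.5  39.9]
linear units [-0.012 -0.007  0.002] rot units: tilt [-0.008  0.012  0.   ] yaw 0.063
```

Contact at z 0.0366, as expected. I'll release, rise, and go back to the jar, keeping in front of the lamps.

```bash
python3 -m crank '[{"linear":[0,0,0.01],"rot":[0,0,0],"hand":0},{"linear":[0,0,0],"rot":[0,0,0],"hand":0.65},{"linear":[0,0,0],"rot":[0,0,0],"hand":0.85},{"linear":[0,0,0],"rot":[0,0,0],"hand":1},{"linear":[0,0,0],"rot":[0,0,0],"hand":1},{"linear":[0,0,0.3],"rot":[0,0,0],"hand":1},{"linear":[0,0,0.5],"rot":[0,0,0],"hand":1},{"linear":[0,0,0.5],"rot":[0,0,0],"hand":1},{"linear":[-0.2,0,0.5],"rot":[0,0,0],"hand":1},{"linear":[-0.2,-0.4,0],"rot":[0,0,0],"hand":1},{"linear":[0,-0.6,0],"rot":[0,0,0],"hand":1},{"linear":[0,-0.6,0],"rot":[0,0,0],"hand":1},{"linear":[0,-0.6,0],"rot":[0,0,0],"hand":1},{"linear":[0.2,-0.6,0],"rot":[0,0,0],"hand":1},{"linear":[0.2,-0.6,0],"rot":[0,0,0],"hand":1},{"linear":[0.2,-0.2,0],"rot":[0,0,0],"hand":1},{"linear":[0,0,0],"rot":[0,0,0],"hand":1}]'
python3 - <<'E'
from h import *
go(.5503,-.008,.0295,80)
s=snap('top','t11.png');s=snap('scene','s11.png');crop(s,305,80,405,200,6,'g11.png')
E
```

```text
clock: 18.12
tool_pos: [0.5463, -0.014, 0.1492]
orientation: [-145.4, 89.8, 25.4]
force: [-0.5, 0.5, -0.5]
opening: 0.0879
t 18.12 tcp [ 0.5463 -0.014   0.1492] jaw -99.22 xaxis [ 0.0032  0.0015 -1.    ] open 0.0879 F [-0.5  0.5 -0.5] q [ 19.1  12.1 -21.9  -0.  -55.7  61.7]
linear units [ 0.066  0.101 -1.994] rot units: tilt [-0.017  0.037  0.   ] yaw -0.156
```

View pics/s11.png

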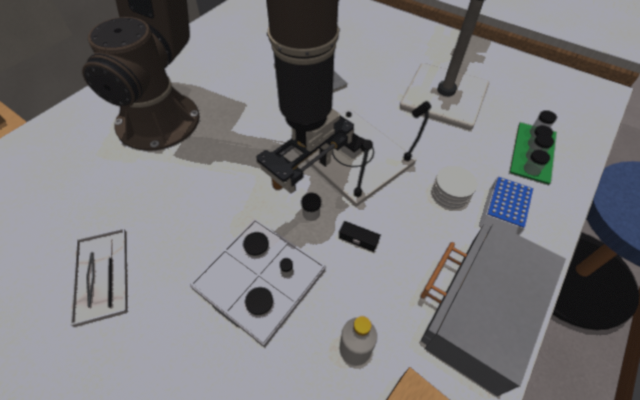

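View pics/g11.png

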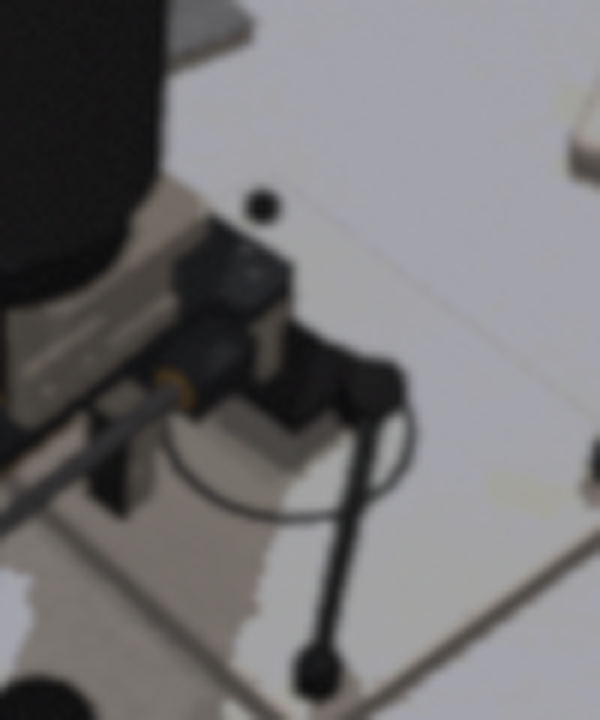

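View pics/t11.png

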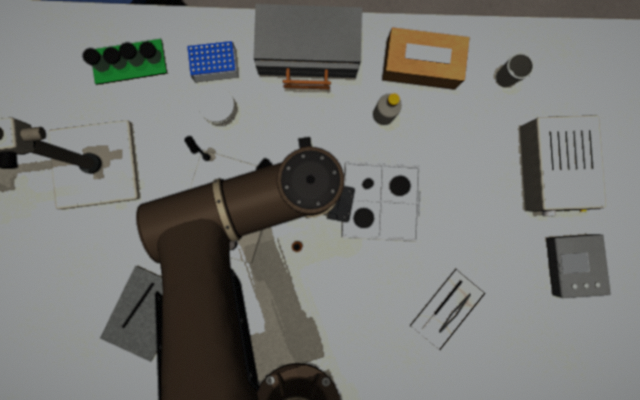

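The pot stands on the glass, partly hidden here, so I'll check its position later. Now down on the jar.

```bash
python3 -m crank '[{"linear":[0.06,0.05,-0.3],"rot":[-0.02,0.03,0],"hand":1},{"linear":[0,0,-0.5],"rot":[0,0,0],"hand":1},{"linear":[0,0,-0.4],"rot":[0,0,0],"hand":1},{"linear":[0,0,-0.3],"rot":[0,0,0],"hand":1},{"linear":[0,0,-0.2],"rot":[0,0,0],"hand":1},{"linear":[0,0,0],"rot":[0,0,0],"hand":1}]'
python3 - <<'E'
from h import *
go(.5503,-.008,.0295,80)
E
```

```text
clock: 18.98
tool_pos: [0.5473, -0.0049, 0.0404]
orientation: [15.1, 89.9, -173.7]
force: [-0.4, 0.5, -0.2]
opening: 0.0879
t 18.98 tcp [ 0.5473 -0.0049  0.0404] jaw -98.79 xaxis [-2.2e-03 -2.0e-04 -1.0e+00] open 0.0879 F [-0.4  0.5 -0.2] q [ 20.   19.9 -28.3  -0.  -41.9  61.3]
linear units [ 0.051 -0.051 -0.181] rot units: tilt [ 0.003 -0.025  0.   ] yaw -0.241
```

```bash
python3 -m crank '[{"linear":[0.05,-0.05,-0.1],"rot":[0,-0.02,0],"hand":1},{"linear":[0,0,-0.06],"rot":[0,0,0],"hand":1},{"linear":[0,0,-0.02],"rot":[0,0,0],"hand":0.8},{"linear":[0,0,0],"rot":[0,0,0],"hand":0.6},{"linear":[0,0,0],"rot":[0,0,0],"hand":0.4},{"linear":[0,0,0],"rot":[0,0,0],"hand":0},{"linear":[0,0,0],"rot":[0,0,0],"hand":0},{"linear":[0,0,0],"rot":[0,0,0],"hand":0},{"linear":[0,0,0],"rot":[0,0,0],"hand":0}]'
python3 - <<'E'
from h import *
go(.5503,-.008,.0295,80)
E
```

```text
clock: 20.1
tool_pos: [0.552, -0.0076, 0.031]
orientation: [-157.7, 89.8, 13.6]
force: [-0.4, -0.3, 0.1]
opening: 0.0474
t 20.1 tcp [ 0.552  -0.0076  0.031 ] jaw -98.77 xaxis [ 3.6e-03  9.0e-04 -1.0e+00] open 0.0474 F [-0.4 -0.3  0.1] q [ 19.6  20.9 -28.5   0.  -40.4  61.6]
linear units [-0.029 -0.007 -0.024] rot units: tilt [-0.01   0.041  0.   ] yaw -0.245
```

```bash
python3 -m crank '[{"linear":[0,0,0.2],"rot":[0,0,0],"hand":0},{"linear":[0,0,0.4],"rot":[0,0,0],"hand":0},{"linear":[0,0,0.5],"rot":[0,0,0],"hand":0},{"linear":[0,0,0.5],"rot":[0,0,0],"hand":0},{"linear":[-0.1,-0.2,0.3],"rot":[0,0,0],"hand":0},{"linear":[-0.1,-0.4,0],"rot":[0,0,0],"hand":0},{"linear":[-0.1,-0.6,0],"rot":[0,0,0],"hand":0},{"linear":[-0.1,-0.6,0],"rot":[0,0,0],"hand":0},{"linear":[-0.1,-0.6,0],"rot":[0,0,0],"hand":0},{"linear":[-0.1,-0.6,0],"rot":[0,0,0],"hand":0},{"linear":[0,-0.5,0],"rot":[0,0,0],"hand":0},{"linear":[0,-0.3,0],"rot":[0,0,0],"hand":0},{"linear":[0,-0.1,0],"rot":[0,0,0],"hand":0},{"linear":[0,0,0],"rot":[0,0,0],"hand":0}]'
python3 - <<'E'
from h import *
go(.5105,-.2595,.053,82)
s=snap('scene','s12.png')
E
```

```text
clock: 21.85
tool_pos: [0.5136, -0.2477, 0.1587]
orientation: [-163.9, 89.4, 7.5]
force: [-0.3, -0.4, -1.0]
opening: 0.0472
t 21.85 tcp [ 0.5136 -0.2477  0.1587] jaw -98.64 xaxis [ 0.0099  0.0013 -1.    ] open 0.0472 F [-0.3 -0.4 -1. ] q [ -6.2  13.6 -18.5  -0.2 -57.3  87.6]
linear units [-0.051 -0.196 -1.761] rot units: tilt [-0.015  0.113  0.   ] yaw 0.128
```

View pics/s12.png

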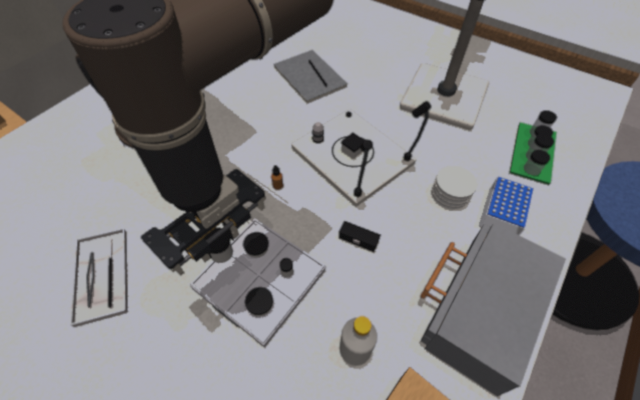

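```bash
python3 -m crank '[{"linear":[-0.03,-0.2,-0.2],"rot":[0,0.06,0],"hand":0},{"linear":[-0.02,0,-0.4],"rot":[0,0.05,0],"hand":0},{"linear":[0,0,-0.4],"rot":[0,0,0],"hand":0},{"linear":[0,0,-0.25],"rot":[0,0,0],"hand":0},{"linear":[0,0,-0.1],"rot":[0,0,0],"hand":0},{"linear":[0,0,0],"rot":[0,0,0],"hand":0}]'
python3 - <<'E'
from h import *
go(.5105,-.2595,.053,82)
s=snap('scene');crop(s,160,190,340,340,4,'s13c.png');crop(s,305,110,405,190,8,'g13.png')
E
```

```text
clock: 22.65
tool_pos: [0.5106, -0.2585, 0.0735]
orientation: [-42.1, 89.9, 129.5]
force: [1.0, 0.1, -1.4]
opening: 0.0472
t 22.65 tcp [ 0.5106 -0.2585  0.0735] jaw -98.37 xaxis [-0.0012  0.0015 -1.    ] open 0.0472 F [ 1.   0.1 -1.4] q [ -7.3  19.4 -23.3  -0.1 -47.4  89. ]
linear units [-0.002 -0.016 -0.342] rot units: tilt [-0.017 -0.014 -0.   ] yaw 0.074
```

View pics/s13c.png

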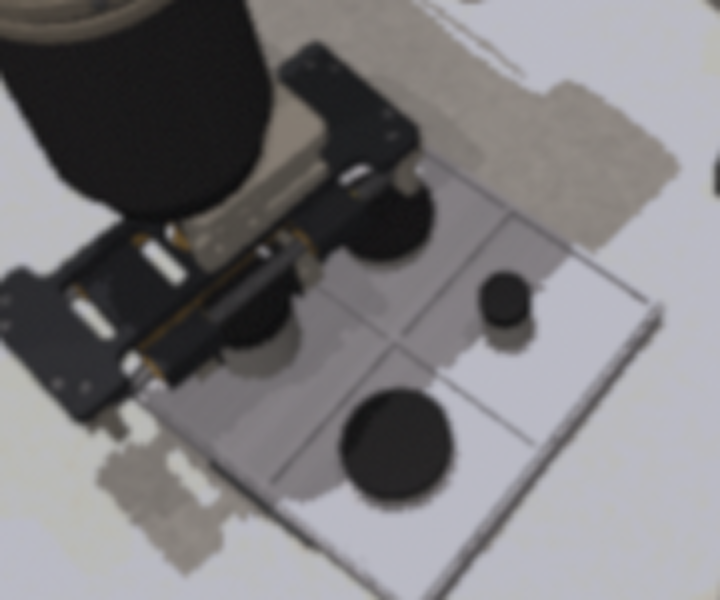

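View pics/g13.png

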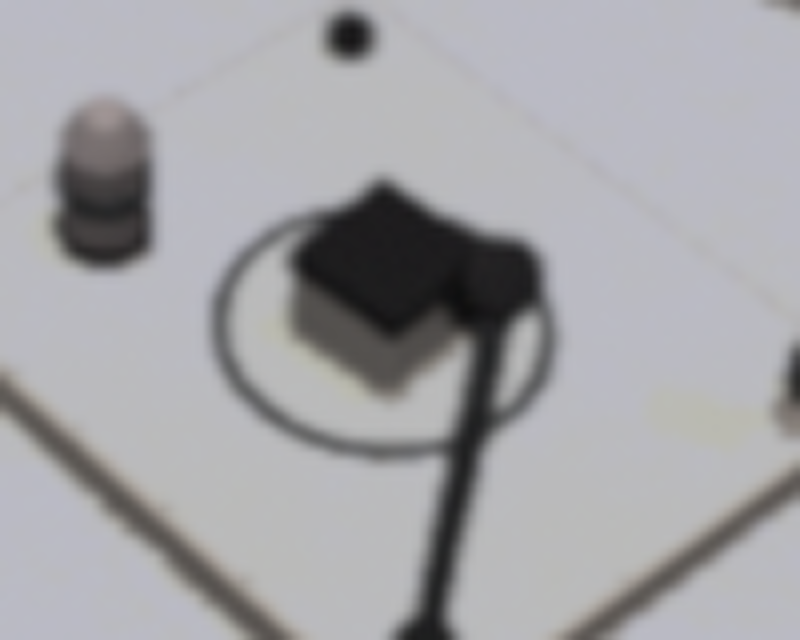

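```bash
python3 -m crank '[{"linear":[0,-0.01,-0.12],"rot":[-0.01,0,0],"hand":0},{"linear":[0,0,-0.1],"rot":[0,0,0],"hand":0},{"linear":[0,0,-0.06],"rot":[0,0,0],"hand":0},{"linear":[0,0,0],"rot":[0,0,0],"hand":0}]'
python3 - <<'E'
from h import *
go(.5105,-.2595,.053,82)
E
```

```text
clock: 23.2
tool_pos: [0.5119, -0.2594, 0.0575]
orientation: [-175.5, 89.9, -3.9]
force: [-0.3, 0.1, -1.0]
opening: 0.0471
t 23.2 tcp [ 0.5119 -0.2594  0.0575] jaw -98.35 xaxis [ 2.3e-03 -2.0e-04 -1.0e+00] open 0.0471 F [-0.3  0.1 -1. ] q [ -7.4  20.5 -24.2  -0.  -45.1  89. ]
linear units [-0.024 -0.001 -0.075] rot units: tilt [0.002 0.026 0.   ] yaw 0.071
```

```bash
python3 -m crank '[{"linear":[-0.02,0,-0.04],"rot":[0,0.02,0],"hand":0},{"linear":[0,0,-0.02],"rot":[0,0,0],"hand":0},{"linear":[0,0,-0.01],"rot":[0,0,0],"hand":0}]';  python3 -m crank '[{"linear":[0,0,-0.02],"rot":[0,0,0],"hand":0}]'
```

```text
clock: 23.58
tool_pos: [0.5108, -0.2595, 0.0534]
orientation: [171.2, 89.9, -17.1]
force: [0.1, -0.1, -1.4]
opening: 0.0473
clock: 23.7
tool_pos: [0.511, -0.2596, 0.0529]
orientation: [161.5, 89.9, -26.9]
force: [-3.9, 3.7, 14.2]
opening: 0.0474
```

```bash
python3 -m crank '[{"linear":[0,0,0.01],"rot":[0,0,0],"hand":0},{"linear":[0,0,0],"rot":[0,0,0],"hand":0.65},{"linear":[0,0,0],"rot":[0,0,0],"hand":0.78},{"linear":[0,0,0],"rot":[0,0,0],"hand":0.78},{"linear":[0,0,0],"rot":[0,0,0],"hand":0.78},{"linear":[0,0,0.3],"rot":[0,0,0],"hand":0.78},{"linear":[0,0,0.5],"rot":[0,0,0],"hand":0.78},{"linear":[0,0,0.6],"rot":[0,0,0],"hand":0.78},{"linear":[0,0,0.7],"rot":[0,0,0],"hand":0.78},{"linear":[0,0.4,0.4],"rot":[0,0,0],"hand":0.78},{"linear":[-0.2,0.7,0],"rot":[0,0,0],"hand":0.78},{"linear":[-0.3,0.7,0],"rot":[0,0,0],"hand":0.78},{"linear":[-0.3,0.7,0],"rot":[0,0,0],"hand":0.78},{"linear":[-0.3,0.7,0],"rot":[0,0,0],"hand":0.78},{"linear":[-0.3,0.7,0],"rot":[0,0,0],"hand":0.78},{"linear":[-0.2,0.2,0],"rot":[0,0,0],"hand":0.78},{"linear":[0,0,0],"rot":[0,0,0],"hand":0.78}]'
python3 - <<'E'
from h import *
st()
s=snap('top','t14.png');s=snap('scene','s14.png');crop(s,180,210,340,345,5,'bl14s.png')
E
```

```text
clock: 25.82
tool_pos: [0.4113, -0.0073, 0.2085]
orientation: [-154.5, 89.8, 17.1]
force: [-0.3, 0.3, 0.4]
opening: 0.0685
t 25.82 tcp [ 0.4113 -0.0073  0.2085] jaw -98.39 xaxis [ 0.0039  0.0012 -1.    ] open 0.0685 F [-0.3  0.3  0.4] q [ 26.8  -4.8 -32.    0.  -62.6  54.8]
```

View pics/t14.png

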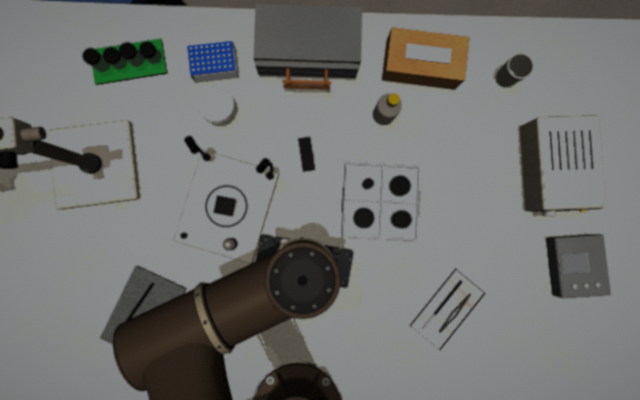

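View pics/s14.png

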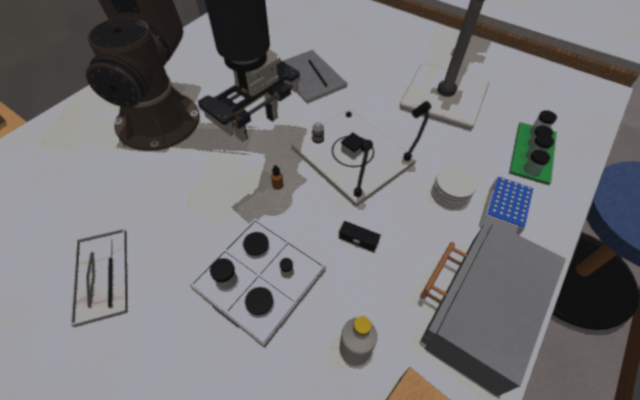

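View pics/bl14s.png

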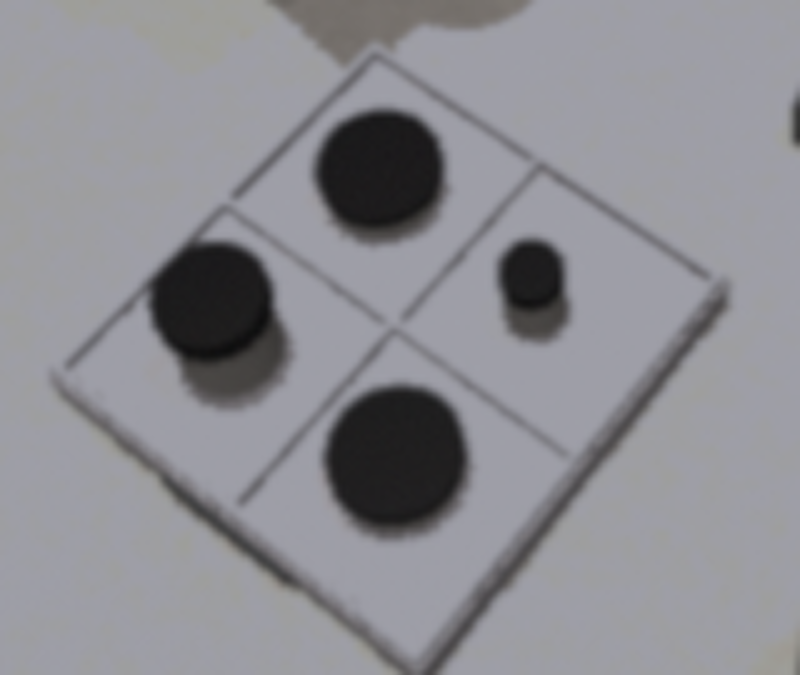

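Run:
```python
from h import *
t=load('top');crop(t,195,175,260,240,10,'gt14.png');crop(t,330,150,430,250,6,'bl14.png')
s=load('scene');c=lambda u0,k,U:u0+(U+.5)/k-.5
print('jar',jarfit(s,[.51,-.26],.022,c(180,5,151),c(180,5,273),c(210,5,241),c(210,5,408)))
```

```text
jar (array([ 0.5119402 , -0.26153411]), array([-0.69441263,  0.71124674,  0.50638757, -0.52086795]))
```

View pics/gt14.png

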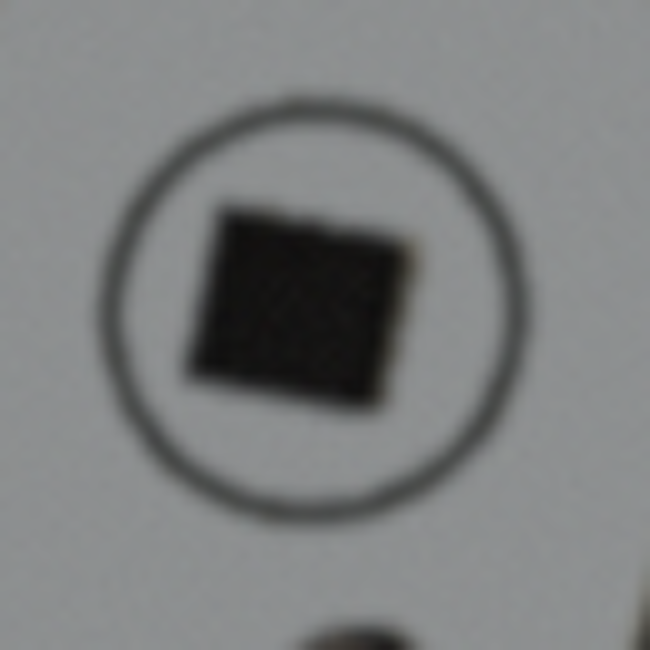

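View pics/bl14.png

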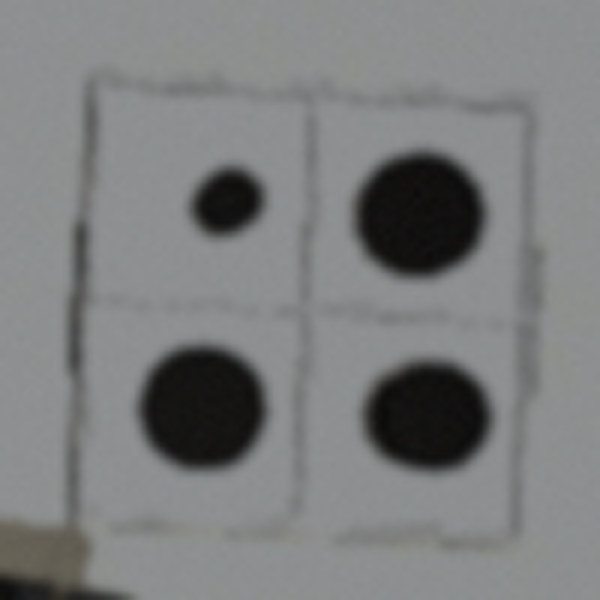

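Run:
```python
from h import *
t=load('top');c=lambda u0,k,U:u0+(U+.5)/k-.5
p=at_z(t,c(195,10,300),c(175,10,309),.06)[:2];g=np.array([.53224,.20794]);print('pot-glass (top)',p,np.hypot(*(p-g)))
j=at_z(t,c(330,6,434),c(150,6,415),.078)[:2];q=at_z(t,c(330,6,411),c(150,6,426),.025)[:2];print('jar',j,'place',q,np.hypot(*(j-q)))
ps=[at_d(t,u,v)[0][2] for u in range(222,229) for v in range(203,209)];print('pot top z',np.median(ps))
ps=[at_d(t,u,v)[0][2] for u in range(398,405) for v in range(216,222)];print('jar top z',np.median(ps))
```

```text
pot-glass (top) [0.53054199 0.20472858] 0.003632688124899965
jar [ 0.50811655 -0.25858853] place [ 0.50455894 -0.25985711] 0.003777019865349597
pot top z 0.059319466472698146
jar top z 0.07759730799021103
```

Both cameras put the pots within about 4 mm of their target centres, at the right heights, and the other things are where they stood. Handing in.

Run:
```python
from h import *
print(ticket.close_job()); st()
```

```text
the job is handed in; nothing more can be done
None
the job is handed in; nothing more can be done
```

I swapped the two pots and handed the job in at about 26 s of the 72 s. The jar waited on the bench between the light base and the block. The square pot then went onto the glass, and the jar into the place the pot had left (block −x, −y). I felt each pot touch down before opening the fingers.

- **Square pot:** the top camera puts it about 4 mm from the middle of the glass (limit 15 mm), with its lid at 59 mm (expected 60 mm). I didn't measure its final position with the scene camera, because a lamp hides part of it there.
- **Tall jar:** the top camera puts it about 4 mm from the middle of its place, and the scene camera about 3 mm (limit 22 mm). Its lid is at 77.6 mm (expected 78 mm).
- **Other things:** both dishes, the vial and the objective look unmoved in the last pictures from both cameras. The slide box also looks in place. The dropper bottle was hidden by the arm in the last top view, so I could only check it in the scene view.

- **Disagreement:** the two cameras differed by up to 5–8 mm in x at the block. I mostly trusted the scene camera, since it matched the arm to under 1 mm where the jar was set on the bench.
- **Not checked:** uprightness was judged by eye and by lid height, not measured as an angle.

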